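# Hang the hook-on shelf and put the closed rivet tubs away on it

## Task

Hang the green shelf bracket on the stand: hook its two tabs into the yellow-edged pair of slots and push it down until it locks fully home. Close every rivet tub on the bench with one of the orange lids, pressed down level until its gasket is squeezed flush, and stand all the tubs upright side by side on the hung shelf. Never tip a tub over, and leave the tape roll, the mallet and the dye bottle where they are.

Things in the scene. Friction and masses are not known exactly. Their poses are not given: they have to be found in the camera images.
- bracket_handle (a point): loose green steel shelf bracket, 0.38 to 0.54 kg, standing on its shelf's underside at the start. Point: middle of its black-padded upright handle plate, 80 above the underside. Axes: x level, from the shelf through the back plate towards the tabs; y left; z up. Handle 10 thick (x), 70 wide (y), top 18 above the point; pinch it across its thickness from above. Back plate below it: 10 thick, 260 wide, 66 high
- shelf_floor (a point): point on the top of the bracket's tray floor, where tubs stand; 74 below and 65 in front (-x) of the handle's point, axes the same. Floor 252 wide (y) by 116 deep inside (x from -56 to 60 from here), 6 thick, rims 12 high at front and sides. Three tubs fit with their axes at y = -80, 0, 80 and x = 0 from here
- tab_left (a point): left (+y) steel hook tab of the bracket: the point is the underside of its neck at the rear face of the back plate. Neck 8 wide (y), 8 high, sticking 13 out to +x; at its end a lip 6 thick (x from 7 to 13) hangs 12 below the neck's underside. Axes as the handle's. When locked, this point lies on the left slot's point, up to 2 short in x
- tab_right (a point): right (-y) steel hook tab of the bracket: the point is the underside of its neck at the rear face of the back plate. Neck 8 wide (y), 8 high, sticking 13 out to +x; at its end a lip 6 thick (x from 7 to 13) hangs 12 below the neck's underside. Axes as the handle's. When locked, this point lies on the right slot's point, up to 2 short in x
- stand: fixed stand: two grey slotted uprights (plates 5 thick, 40 wide, 215 high, channel flanges 40 deep behind, yellow bands at the height of the slots to use), centres 200 apart, on an 8 thick base plate. Origin: on the bench, midway between their front faces. x level, into the front faces; y left; z up. Open between the uprights. Not to be used: plain slots 60 and 120 lower
- slot_left (a point): left (+y) yellow-edged slot: the point is the middle of its LOWER edge on the upright's front face, 150 above the bench. Slot 14 wide (along y), 30 high. Axes as the stand's. To hook: hold the bracket square, its tabs' points about 17 above the slots' points, push along +x until the back plate meets the uprights, then push down: spring catches behind the slots grip the lips and must be overcome (5 to 20 N in all)
- slot_right (a point): right (-y) yellow-edged slot: the point is the middle of its LOWER edge on the upright's front face, 150 above the bench. Slot 14 wide (along y), 30 high. Axes as the stand's
- tub1_center (a point): white round tub of brass rivets, outer diameter 62, wall 4, rim 56 high, with a black gasket ring standing 4 above the rim until squeezed; loose, 0.15 to 0.31 kg. Point: on its axis, half-way up (28 above its underside), z up. May be absent (None)
- tub2_center (a point): white round tub of brass rivets, outer diameter 62, wall 4, rim 56 high, with a black gasket ring standing 4 above the rim until squeezed; loose, 0.15 to 0.31 kg. Point: on its axis, half-way up (28 above its underside), z up. May be absent (None)
- tub3_center (a point): white round tub of brass rivets, outer diameter 62, wall 4, rim 56 high, with a black gasket ring standing 4 above the rim until squeezed; loose, 0.15 to 0.31 kg. Point: on its axis, half-way up (28 above its underside), z up. May be absent (None)
- gasket1 (a joint): gasket of that tub: 0 = standing 4 mm proud of the rim, 0.004 = squeezed flush with the rim. Takes about 6 N, straight down through the lid, and stays where it was pressed to
- gasket2 (a joint): gasket of that tub: 0 = standing 4 mm proud of the rim, 0.004 = squeezed flush with the rim. Takes about 6 N, straight down through the lid, and stays where it was pressed to
- gasket3 (a joint): gasket of that tub: 0 = standing 4 mm proud of the rim, 0.004 = squeezed flush with the rim. Takes about 6 N, straight down through the lid, and stays where it was pressed to
- lid1_center (a point): loose orange lid, all alike: flange diameter 58 (less than the tub), 6 thick; below it a white plug of diameter 49, 8 deep, for the 54 mouth; above it a knob of diameter 22, 22 tall. Height 36, stands on its plug at the start, 0.05 kg. Point: on its axis, 18 above the plug's underside, z up. Seated, this point is 38 above the tub's point (42 with the gasket not yet squeezed). A spare lid may be left over
- lid2_center (a point): loose orange lid, all alike: flange diameter 58 (less than the tub), 6 thick; below it a white plug of diameter 49, 8 deep, for the 54 mouth; above it a knob of diameter 22, 22 tall. Height 36, stands on its plug at the start, 0.05 kg. Point: on its axis, 18 above the plug's underside, z up. Seated, this point is 38 above the tub's point (42 with the gasket not yet squeezed). A spare lid may be left over
- lid3_center (a point): loose orange lid, all alike: flange diameter 58 (less than the tub), 6 thick; below it a white plug of diameter 49, 8 deep, for the 54 mouth; above it a knob of diameter 22, 22 tall. Height 36, stands on its plug at the start, 0.05 kg. Point: on its axis, 18 above the plug's underside, z up. Seated, this point is 38 above the tub's point (42 with the gasket not yet squeezed). A spare lid may be left over
- tape_roll: bystander: yellow tape roll lying flat, outer diameter 90, 25 high; origin at the centre of its underside
- mallet: bystander: mallet lying down, white head (66 diameter, 70 long, towards +x of its own axes), wooden handle 160 long towards its -x; origin on the bench under the joint of head and handle
- dye_bottle: bystander: amber jar with red cap, diameter 48, 100 high; origin at the centre of its underside

How it is judged:
By the outcome, as a careful person would: the job done as asked, in the order asked, and still so for the second after the job is handed in, with the robot touching nothing.
Of tub1, tub2, tub3 only 2 to 3 are there at a start; the rules pass over those that are not, and their reading is None.
At some moment in a run one of bracket, lid1, lid2, lid3 may be knocked a few centimetres aside while the robot is not near it.
It also fails if it takes over 210 s, if anything falls off the work surface, if the arm or the gripper's body presses on something with over 40 N, if the wrist force passes 120 N, or if a joint passes its speed limit or range.

## Robot

A 6-joint arm with a two-finger parallel gripper is mounted at the origin on the work surface. World frame = base frame: x ahead of the robot, y to its left, z up, the work surface at z = 0. Lengths are in m, angles in rad, forces in N, time in s.
With the tool pointing down it reaches from about 0.35 to 0.85 m from the base axis. Payload 8.1 kg.
Tool frame: the origin (TCP) lies midway between the tips of the shut fingers; the grasp point (between the pads) lies 19 mm behind it; z points along the fingers, y is the line along which they close (so a half turn about z gives the same grasp; the last joint's range is limited). The gripper opens to 93 mm and grips with 3 to 60 N. Pads are 15 mm wide; open, the fingers measure 128 mm over their backs; the gripper's body (75 mm by 188 mm) begins 65 mm behind the grasp point.
Start: joints at [1.118, 0.13, 1.488, -0, 1.523, -0.085], TCP at [0.216, 0.56, 0.219] pointing down, gripper open.
Joint ranges: [-2.96, 2.96], [-0.89, 2.26], [0.02, 2.5], [-1.34, 4.48], [0, 2.73], [-2.66, 2.66]. Speed limits (rad/s): [2.39, 2.39, 2.79, 3.14, 3.14, 3.14].

## Interface

Orientations are given as a rotation vector (axis times angle).
In Python, from plant import read_state, read_camera, camera_model, close_job gives the robot as it stands. The module is installed in compiled form; this text tells all that it offers.
- The arm moves only by the tool carry_out, never from a script. Its argument "moves" is a list of rows, each an object of numbers: "jaw": the finger opening in m, from 0 to 0.093; "dx", "dy", "dz": the shift along the tool's x, y, z in m; "yaw": the turn about the tool's z in rad. In form: [{"jaw": .., "dx": .., "dy": .., "dz": .., "yaw": ..}, ...]. A call has 1 to 8 rows; each row shifts and turns the commanded pose from where the row before left it, along the tool's axes as they then stand; what a row does not reach is not made up. A row lasts 1/8 s, in which the tool goes at most 62.5 mm and 10.7 degrees, less where a joint would pass 70% of its speed; a pose out of reach is approached as far as the arm can. A call is refused whole if a number of a shift passes 0.0625 or a number of a turn 0.188, either way. A call with a gripper value outside its range is refused whole. The fingers move at their own pace and stop on an object; "grip_force" is the grip in N (left out, the last holds). Time passes only in rows, so rows that do not move let the fingers close. It gives the time, the measured TCP pose, the force, the opening and the grip force at its end, in the units of the state.
- read_state(): the state, without advancing time (a new reading comes with each control period).
- read_camera(name): name is "scene" or "top" or "wrist"; returns the picture (480x640x3 uint8, red, green, blue); there is no depth.
- camera_model(name): a dict with "camera_matrix" (3x3 intrinsics, pixels), "k1" (the pictures are not rectified: a ray, as slopes to the right and down, at radius r is drawn at 1 + k1 r^2 times it, then the intrinsics apply), "view" (4x4, takes a point from world to camera coordinates). Camera axes: x right, y up, looking along -z (the intrinsics and any distortion apply to the point x, -y, -z); pixel columns grow to the right and rows downward; lengths in m; the calibration is good to about 2 mm. A picture is of the moment at which its call begins: read the wrist's pose just before it. camera_model takes no time and is no camera call; for the wrist camera it gives the pose at the moment of the call.
- close_job(): hands the job in; it is judged then, once.
The state is a dict: "t": time; "q": joint angles; "dq": joint speeds; "joint_torque": joint torques, N m; "tool_pos": TCP position; "orientation": TCP orientation; "force": force on the tool from outside, world axes, zero at the start; "wrist_torque": the same for the moment, N m; "opening": finger opening in m; "gripper_force": force on a finger pad.
Only numpy, scipy, OpenCV 4.12 (cv2) and the standard library are available. Lean on these libraries where they do the work, as an engineer would, in place of code of your own. Each camera call takes 0.05 s, during which the arm holds its last target. There are 200 camera calls.

## Working session

There is one attempt and no reset: what is moved stays moved. The work goes in short steps, Python scripts to look and compute and a tool call to move; the robot and the scene stay as the last step left them, time stands still between calls to the robot, and variables do not carry over. Pictures are saved under pics/ and viewed, at most 14 in all, crops included, and the job is handed in when it is done.

Besides the shell and the picture viewer there is one more tool, called after "Call:" in YAML: its name, and indented under it one key for each argument. carry_out: Moves the arm, as the interface text tells. Its arguments: {"type":"object","properties":{"moves":{"type":"array","items":{"type":"object","properties":{"jaw":{"type":"number"},"dx":{"type":"number"},"dy":{"type":"number"},"dz":{"type":"number"},"yaw":{"type":"number"}}}},"grip_force":{"type":"number"}},"required":["moves"]}

```bash
mkdir -p pics
cat > h.py <<'E'
import numpy as np, cv2
from plant import read_state, read_camera, camera_model, close_job
def ray(m,px):
    K=np.array(m["camera_matrix"],float);k1=m["k1"];V=np.array(m["view"],float)
    u=np.array([(px[0]-K[0,2])/K[0,0],(px[1]-K[1,2])/K[1,1]]);r=np.hypot(*u);s=r
    for _ in range(20): s=r/(1+k1*s*s)
    u=u*(s/r if r>0 else 1)
    R=V[:3,:3];o=-R.T@V[:3,3]
    d=R.T@np.array([u[0],-u[1],-1.]);return o,d/np.linalg.norm(d)
def onz(m,px,z):
    o,d=ray(m,px);return o+d*(z-o[2])/d[2]
def proj(m,p):
    K=np.array(m["camera_matrix"],float);V=np.array(m["view"],float)
    c=V[:3,:3]@np.array(p)+V[:3,3];u=np.array([c[0],-c[1]])/-c[2]
    u=u*(1+m["k1"]*(u@u));return np.array([K[0,0]*u[0]+K[0,2],K[1,1]*u[1]+K[1,2]])
def shot(name,fn):
    m=camera_model(name);im=np.array(read_camera(name));cv2.imwrite("pics/"+fn,im[:,:,::-1]);return m,im
E
python3 - <<'E'
from h import *
for n in("scene","top","wrist"):
    m,im=shot(n,n+"0.png");V=np.array(m["view"]);print(n,(-V[:3,:3].T@V[:3,3]).round(3),(-V[2,:3]).round(3),np.array(m["camera_matrix"])[0,0],m["k1"])
s=read_state();print(s["t"],s["tool_pos"],s["orientation"],s["force"],s["opening"])
E
```

```text
scene [ 1.272 -0.206  1.38 ] [-0.504  0.121 -0.855] 575.2116926976494 -0.16847208409027367
top [ 0.34  -0.006  1.234] [ 0.152  0.004 -0.988] 489.65682913849065 -0.026995850594607643
wrist [0.139 0.589 0.385] [ 0.27  -0.105 -0.957] 379.3207245026271 -0.06810876438979618
0.15 [0.21554638 0.55947365 0.21781725] [-5.74516107e-01 -3.08822497e+00  2.17473086e-03] [0.18099583 0.05262713 0.06764825] 0.09297303037901333
```

View pics/top0.png

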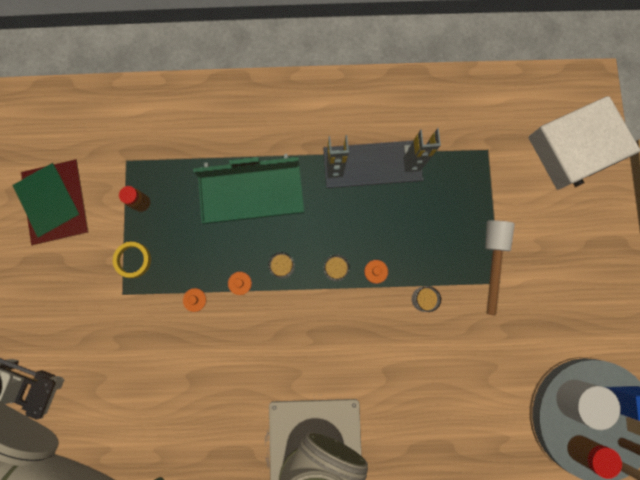

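View pics/scene0.png

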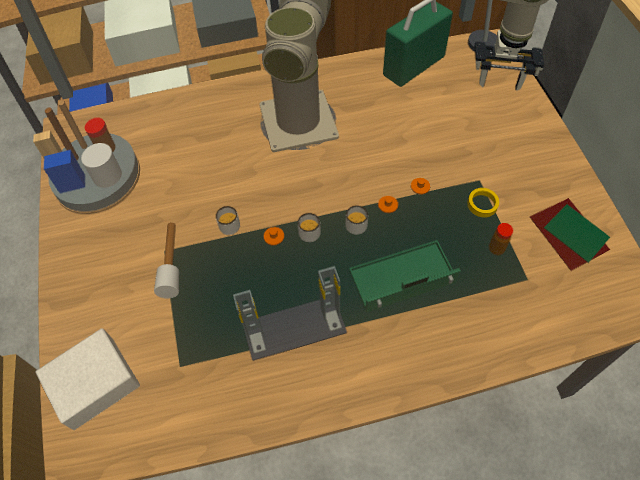

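Top view: tubs near (282,265), (337,268) and (428,299); lids near (194,300), (240,283) and (376,271). The bracket handle is near (245,162), and the uprights near (338,155) and (422,150).

Run:
```python
from h import *
m=camera_model("top");im=cv2.imread("pics/top0.png");hsv=cv2.cvtColor(im,cv2.COLOR_BGR2HSV)
o=cv2.inRange(hsv,(3,190,120),(13,255,255));n,l,st,c=cv2.connectedComponentsWithStats(o)
for i in range(1,n):
    if st[i,4]>150: print("lid?",c[i].round(1),st[i,4],onz(m,c[i],0.012).round(3))
for p in[(282,265),(337,268),(428,299)]: print("tub",onz(m,p,.056).round(3))
for p in[(195,171),(298,163),(305,212),(203,221)]: print("br",onz(m,p,.05).round(3))
for p in [(230,162),(259,160)]: print("hd",onz(m,p,.098).round(3))
for p in[(328,187),(423,180)]: print("base",onz(m,p,.008).round(3))
cv2.imwrite("pics/c0.png",cv2.resize(im[120:240,180:450],None,fx=2.96,fy=2.96,interpolation=cv2.INTER_CUBIC))
```

```text
lid? [375.8 271.2] 366 [ 0.416 -0.163  0.012]
lid? [239.2 283.2] 360 [0.396 0.178 0.012]
lid? [194.  299.6] 369 [0.359 0.291 0.012]
tub [0.435 0.068 0.056]
tub [ 0.424 -0.064  0.056]
tub [ 0.343 -0.278  0.056]
br [0.677 0.281 0.05 ]
br [0.689 0.023 0.05 ]
br [0.564 0.009 0.05 ]
br [0.549 0.261 0.05 ]
hd [0.683 0.185 0.098]
hd [0.685 0.115 0.098]
base [ 0.635 -0.051  0.008]
base [ 0.647 -0.296  0.008]
```

View pics/c0.png

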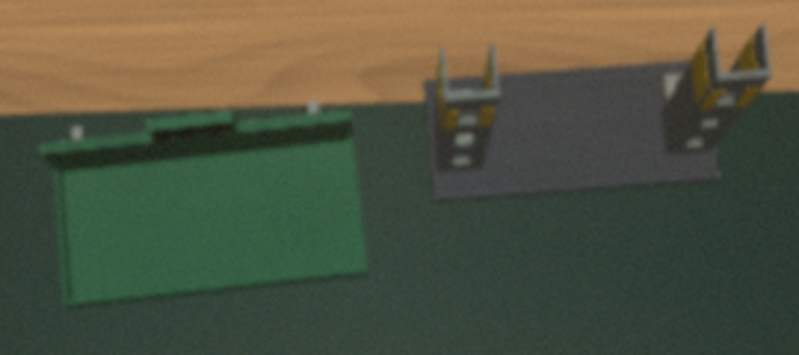

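Call:
carry_out:
  moves:
    - {"yaw": -0.184}
    - {"yaw": -0.184}
    - {"dx": -0.026, "dy": -0.047, "dz": -0.005}
    - {"dx": -0.026, "dy": -0.047, "dz": -0.005}
    - {"dx": -0.026, "dy": -0.047, "dz": -0.005}
    - {"dx": -0.026, "dy": -0.047, "dz": -0.005}
    - {"dx": -0.026, "dy": -0.047, "dz": -0.005}
    - {"dx": -0.026, "dy": -0.047, "dz": -0.005}

```text
invalid input at $.moves[0]: expected keys jaw, dx, dy, dz, yaw
```

Call:
carry_out:
  moves:
    - {"dx": -0.026, "dy": -0.047, "dz": -0.005}
    - {"dx": -0.026, "dy": -0.047, "dz": -0.005}
    - {"dx": -0.026, "dy": -0.047, "dz": -0.005}
    - {"dx": -0.026, "dy": -0.047, "dz": -0.005}
    - {"dx": -0.026, "dy": -0.047, "dz": -0.005}
    - {"dx": -0.026, "dy": -0.047, "dz": -0.005}
    - {}
    - {}

```text
invalid input at $.moves[0]: expected keys jaw, dx, dy, dz, yaw
```

```bash
cat >> h.py <<'E'
from scipy.spatial.transform import Rotation as Ro
def pose():
    s=read_state();R=Ro.from_rotvec(s["orientation"]).as_matrix();return np.array(s["tool_pos"]),R,np.arctan2(R[1,0],R[0,0]),s
def go(x,y,z,psi=None):
    "shift after turning first"
    p,R,a,s=pose()
    yaw=0 if psi is None else -((psi-a+np.pi)%(2*np.pi)-np.pi)
    R=R@Ro.from_rotvec([0,0,yaw]).as_matrix()
    print("t%.1f at"%s["t"],p.round(4),"psi%.3f"%a,"F",np.round(s["force"],1),"op%.4f"%s["opening"],"| yaw %.3f d"%yaw,(R.T@(np.array([x,y,z])-p)).round(4))
E
python3 - <<'E'
from h import *
m,im=shot("wrist","w1.png");go(.53,0,.28,np.pi)
E
```

```text
t0.2 at [0.2156 0.5596 0.218 ] psi2.774 F [-0.6 -0.5  0.2] op0.0928 | yaw -0.368 d [-0.3144 -0.5596 -0.0616]
```

View pics/w1.png

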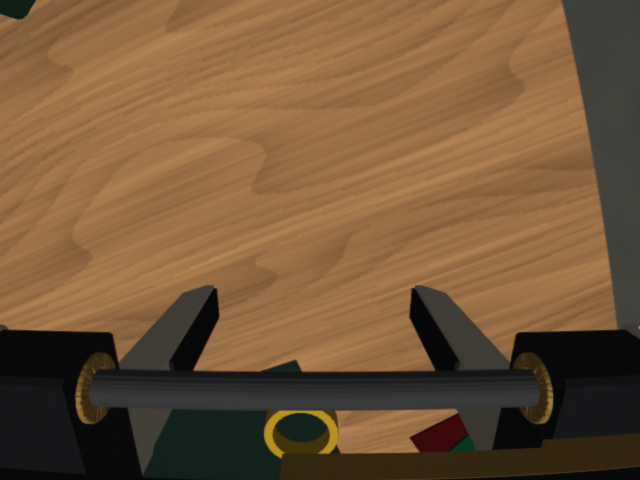

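The wrist picture shows only the tape roll at (301,435), and the gripper covers the lower part of the frame. Every key has to be given in each row.

Call:
carry_out:
  moves:
    - {"jaw": 0.093, "dx": 0, "dy": 0, "dz": -0.015, "yaw": 0.165}
    - {"jaw": 0.093, "dx": 0, "dy": 0, "dz": -0.015, "yaw": 0.165}
    - {"jaw": 0.093, "dx": 0, "dy": 0, "dz": -0.015, "yaw": 0.165}
    - {"jaw": 0.093, "dx": 0, "dy": 0, "dz": -0.015, "yaw": 0.165}
    - {"jaw": 0.093, "dx": 0, "dy": 0, "dz": -0.015, "yaw": 0.165}
    - {"jaw": 0.093, "dx": 0, "dy": 0, "dz": -0.015, "yaw": 0.165}
    - {"jaw": 0.093, "dx": 0, "dy": 0, "dz": -0.015, "yaw": 0.165}

```text
t: 1.08
tool_pos: [0.2156, 0.5598, 0.3238]
orientation: [2.174, 2.268, -0.001]
force: [0.5, 0.3, 0.1]
opening: 0.0932
gripper_force: 0.0
```

Call:
carry_out:
  moves:
    - {"jaw": 0.093, "dx": -0.043, "dy": 0.032, "dz": 0, "yaw": 0}
    - {"jaw": 0.093, "dx": -0.043, "dy": 0.032, "dz": 0, "yaw": 0}
    - {"jaw": 0.093, "dx": -0.043, "dy": 0.032, "dz": 0, "yaw": 0}
    - {"jaw": 0.093, "dx": -0.043, "dy": 0.032, "dz": 0, "yaw": 0}
    - {"jaw": 0.093, "dx": -0.043, "dy": 0.032, "dz": 0, "yaw": 0}
    - {"jaw": 0.093, "dx": -0.043, "dy": 0.032, "dz": 0, "yaw": 0}
    - {"jaw": 0.093, "dx": -0.043, "dy": 0.032, "dz": 0, "yaw": 0}
    - {"jaw": 0.093, "dx": -0.043, "dy": 0.032, "dz": 0, "yaw": 0}

```text
t: 2.08
tool_pos: [0.4888, 0.227, 0.3236]
orientation: [-2.167, -2.274, -0.0]
force: [1.1, 0.1, 0.3]
opening: 0.0934
gripper_force: 0.0
```

Call:
carry_out:
  moves:
    - {"jaw": 0.093, "dx": -0.043, "dy": 0.032, "dz": 0, "yaw": 0}
    - {"jaw": 0.093, "dx": -0.043, "dy": 0.032, "dz": 0, "yaw": 0}
    - {"jaw": 0.093, "dx": -0.043, "dy": 0.032, "dz": 0, "yaw": 0}
    - {"jaw": 0.093, "dx": -0.043, "dy": 0.032, "dz": 0, "yaw": 0}
    - {"jaw": 0.093, "dx": 0, "dy": 0, "dz": 0, "yaw": 0}
    - {"jaw": 0.093, "dx": 0, "dy": 0, "dz": 0, "yaw": 0}

```text
t: 2.82
tool_pos: [0.6238, 0.063, 0.3232]
orientation: [-2.167, -2.273, 0.001]
force: [0.5, 0.1, -0.1]
opening: 0.0931
gripper_force: 0.0
```

Run:
```python
from h import *
import pickle
m,im=shot("wrist","w2.png");pickle.dump(m,open("w2.pkl","wb"));go(.62,-.25,.36,1.62)
```

```text
t2.9 at [0.6236 0.0636 0.3236] psi1.619 F [-0.6 -0.5  0.1] op0.0930 | yaw -0.001 d [-0.313  -0.0191 -0.0365]
```

View pics/w2.png

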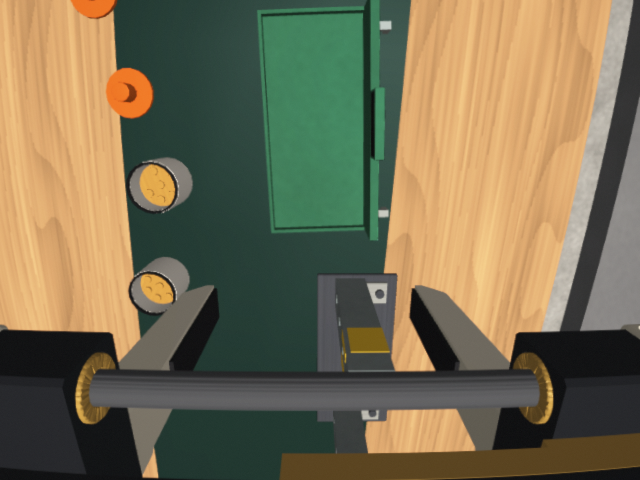

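The bracket is clear in this view: handle top at x≈380 px, rows 88–159, and tabs at (385,25) and (383,213). The left upright is partly hidden by the gripper, so I move on to see the stand.

Call:
carry_out:
  moves:
    - {"jaw": 0.093, "dx": -0.052, "dy": -0.003, "dz": -0.006, "yaw": 0}
    - {"jaw": 0.093, "dx": -0.052, "dy": -0.003, "dz": -0.006, "yaw": 0}
    - {"jaw": 0.093, "dx": -0.052, "dy": -0.003, "dz": -0.006, "yaw": 0}
    - {"jaw": 0.093, "dx": -0.052, "dy": -0.003, "dz": -0.006, "yaw": 0}
    - {"jaw": 0.093, "dx": -0.052, "dy": -0.003, "dz": -0.006, "yaw": 0}
    - {"jaw": 0.093, "dx": -0.052, "dy": -0.003, "dz": -0.006, "yaw": 0}
    - {"jaw": 0.093, "dx": 0, "dy": 0, "dz": 0, "yaw": 0}
    - {"jaw": 0.093, "dx": 0, "dy": 0, "dz": 0, "yaw": 0}

```text
t: 3.88
tool_pos: [0.6212, -0.2481, 0.3599]
orientation: [-2.166, -2.275, -0.001]
force: [0.3, 0.2, -0.5]
opening: 0.0929
gripper_force: 0.0
```

Run:
```python
from h import *
import pickle
m,im=shot("wrist","w3.png");pickle.dump(m,open("w3.pkl","wb"));go(.62,-.25,.36,1.62)
w2=cv2.imread("pics/w2.png");s0=cv2.imread("pics/scene0.png")
a=cv2.resize(w2[0:250,360:400],None,fx=2.4,fy=2.4,interpolation=cv2.INTER_CUBIC)
b=cv2.resize(s0[230:320,340:470],None,fx=5,fy=5,interpolation=cv2.INTER_CUBIC)
H=600;o=np.zeros((H,800,3),np.uint8);o[:a.shape[0],:a.shape[1]]=a;o[:450,110:760]=b;cv2.imwrite("pics/c1.png",o)
c=cv2.resize(im[100:400,230:530,::-1],None,fx=2,fy=2,interpolation=cv2.INTER_CUBIC);cv2.imwrite("pics/c2.png",c)
```

```text
t3.9 at [ 0.6213 -0.2476  0.3599] psi1.621 F [ 0.   0.7 -0.3] op0.0929 | yaw 0.001 d [-0.0023 -0.0014 -0.0001]
```

View pics/w3.png

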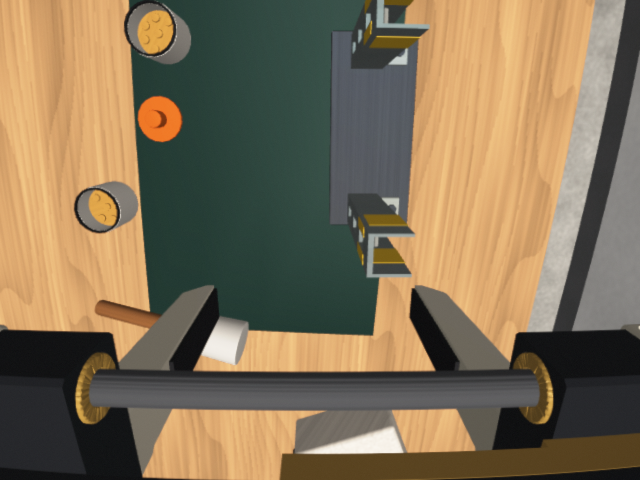

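View pics/c1.png

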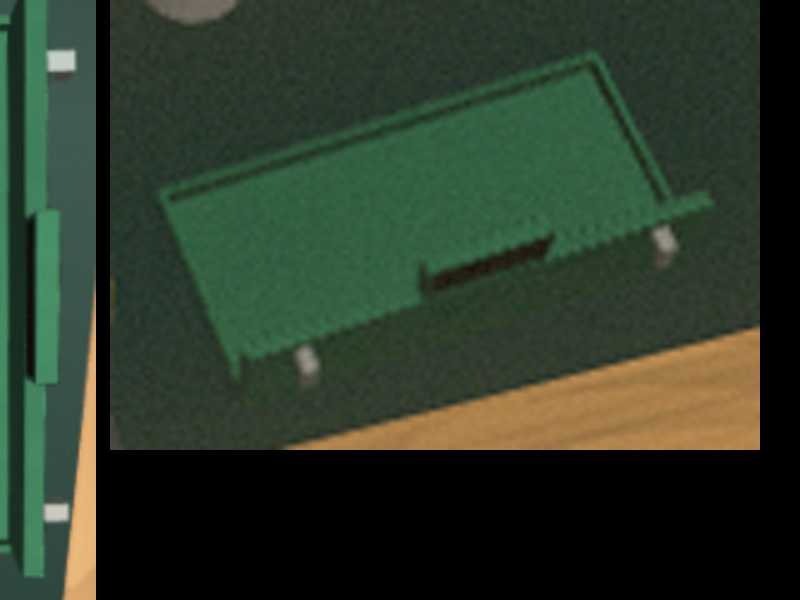

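w3: left upright top at about (395,30), right upright channel top between rows 232 and 276 at x≈367–412. c1: tab tops in the wrist view at (391,25) and (388,213), in the scene view at (452,280) and (380,304).

Run:
```python
from h import *
import pickle
w=cv2.imread("pics/w3.png");o=np.zeros((600,800,3),np.uint8)
o[:480,:400]=cv2.resize(w[0:96,350:430],None,fx=5,fy=5,interpolation=cv2.INTER_CUBIC)
o[:500,400:]=cv2.resize(w[185:285,345:425],None,fx=5,fy=5,interpolation=cv2.INTER_CUBIC)
cv2.imwrite("pics/c3.png",o)
m=pickle.load(open("w2.pkl","rb"));sc=camera_model("scene")
def tri(m1,p1,m2,p2):
    o1,d1=ray(m1,p1);o2,d2=ray(m2,p2);A=np.array([d1,-d2]).T;t=np.linalg.lstsq(A,o2-o1,rcond=None)[0]
    a=o1+d1*t[0];b=o2+d2*t[1];return ((a+b)/2).round(4),np.linalg.norm(a-b).round(4)
print("tabL end top",tri(m,(391,25.2),sc,(451.6,280)));print("tabR",tri(m,(388.3,213.3),sc,(379.8,304.4)))
a=onz(m,(380,87.7),.098);b=onz(m,(379.2,159.8),.098);print("handle",a.round(4),b.round(4),((a+b)/2).round(4),"len",np.linalg.norm(a-b),"th",np.arctan2((a-b)[1],(a-b)[0])-np.pi/2)
e=[onz(m,(p[0],p[1]),.066) for p in [(360+45/2.4,1/2.4),(360+43/2.4,577/2.4)]];print("rear top edge",e,np.arctan2(*(e[0]-e[1])[1::-1])-np.pi/2)
```

```text
tabL end top (array([0.6953, 0.2537, 0.0527]), np.float64(0.0004))
tabR (array([0.712 , 0.0523, 0.0534]), np.float64(0.0016))
handle [0.6818 0.1854 0.098 ] [0.6873 0.1161 0.098 ] [0.6845 0.1507 0.098 ] len 0.06951749865615871 th 0.07881610199590194
rear top edge [array([0.67851846, 0.2726765 , 0.066     ]), array([0.70011386, 0.02136649, 0.066     ])] 0.0857207608702204
```

View pics/c3.png

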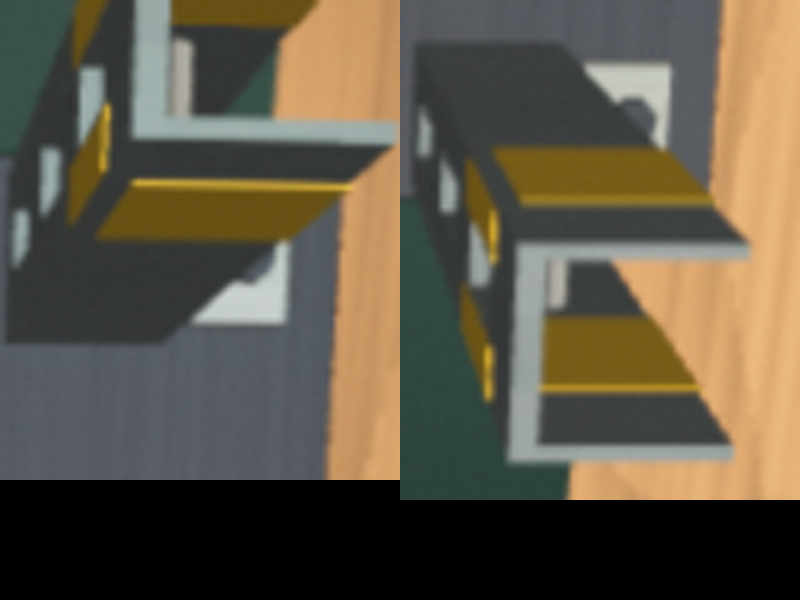

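Run:
```python
from h import *
import pickle
m=pickle.load(open("w3.pkl","rb"))
A=onz(m,(376.4,27.6),.215);B=onz(m,(368.4,233.6),.215);C=onz(m,(366.6,277.6),.215)
print(A.round(4),B.round(4),C.round(4),np.linalg.norm(A-B),np.linalg.norm(A-C))
for P,l in((B,80),(C,120)):
    d=A-P;th=np.arctan2(d[1],d[0])-np.pi/2;y=np.array([-np.sin(th),np.cos(th),0]);print(th,"origin",(P+y*l/1e3).round(4),(A-.08*y).round(4))
# base front edge
a=onz(m,(331.5,32),.008);b=onz(m,(330.5,222),.008);d=a-b;print("base",a,b,np.arctan2(d[1],d[0])-np.pi/2)
t=camera_model("top")
for p in((A+B)/2,A,B,C): print(proj(t,p).round(1),((proj(t,p)-[180,120])*2.96).round(0))
```

```text
[ 0.66   -0.0913  0.215 ] [ 0.6677 -0.2516  0.215 ] [ 0.6698 -0.292   0.215 ] 0.16043721059900257 0.20088112700097596
0.047658325929831324 origin [ 0.6639 -0.1717  0.215 ] [ 0.6638 -0.1712  0.215 ]
0.048565645620626485 origin [ 0.664  -0.1721  0.215 ] [ 0.6639 -0.1712  0.215 ]
base [ 0.63319274 -0.04926654  0.008     ] [ 0.64666545 -0.29329034  0.008     ] 0.05515463627536388
[385.9 150. ] [609.  89.]
[348.9 152.7] [500.  97.]
[422.8 147.2] [719.  80.]
[441.4 145.7] [774.  76.]
```

Run:
```python
from h import *
go(.6845,.1507,.13,1.654)
```

```text
t3.9 at [ 0.6213 -0.2476  0.3599] psi1.621 F [ 0.   0.7 -0.3] op0.0929 | yaw -0.033 d [0.3916 0.096  0.2301]
```

Call:
carry_out:
  moves:
    - {"jaw": 0.05, "dx": 0, "dy": 0, "dz": 0, "yaw": -0.033}
    - {"jaw": 0.05, "dx": 0.049, "dy": 0.012, "dz": 0, "yaw": 0}
    - {"jaw": 0.05, "dx": 0.049, "dy": 0.012, "dz": 0, "yaw": 0}
    - {"jaw": 0.05, "dx": 0.049, "dy": 0.012, "dz": 0, "yaw": 0}
    - {"jaw": 0.05, "dx": 0.049, "dy": 0.012, "dz": 0, "yaw": 0}
    - {"jaw": 0.05, "dx": 0.049, "dy": 0.012, "dz": 0.02, "yaw": 0}
    - {"jaw": 0.05, "dx": 0.049, "dy": 0.012, "dz": 0.025, "yaw": 0}
    - {"jaw": 0.05, "dx": 0.049, "dy": 0.012, "dz": 0.025, "yaw": 0}

```text
t: 4.92
tool_pos: [0.6766, 0.1021, 0.2893]
orientation: [2.126, 2.313, 0.001]
force: [0.8, 1.5, -0.1]
opening: 0.0498
gripper_force: 0.0
```

Call:
carry_out:
  moves:
    - {"jaw": 0.05, "dx": 0.049, "dy": 0.012, "dz": 0.02, "yaw": 0}
    - {"jaw": 0.05, "dx": 0, "dy": 0, "dz": 0.035, "yaw": 0}
    - {"jaw": 0.05, "dx": 0, "dy": 0, "dz": 0.035, "yaw": 0}
    - {"jaw": 0.05, "dx": 0, "dy": 0, "dz": 0.035, "yaw": 0}
    - {"jaw": 0.05, "dx": 0, "dy": 0, "dz": 0.035, "yaw": 0}
    - {"jaw": 0.05, "dx": 0, "dy": 0, "dz": 0, "yaw": 0}
    - {"jaw": 0.05, "dx": 0, "dy": 0, "dz": 0, "yaw": 0}

```text
t: 5.8
tool_pos: [0.6854, 0.1497, 0.1314]
orientation: [2.127, 2.31, 0.002]
force: [-0.2, 0.7, 0.3]
opening: 0.05
gripper_force: 0.0
```

Run:
```python
from h import *
m,im=shot("wrist","w4.png");go(.6845,.1507,.067,1.654)
```

```text
t5.8 at [0.6861 0.1496 0.1323] psi1.653 F [ 0.3 -0.1  0.9] op0.0502 | yaw -0.001 d [ 0.0012 -0.0017  0.0653]
```

View pics/w4.png

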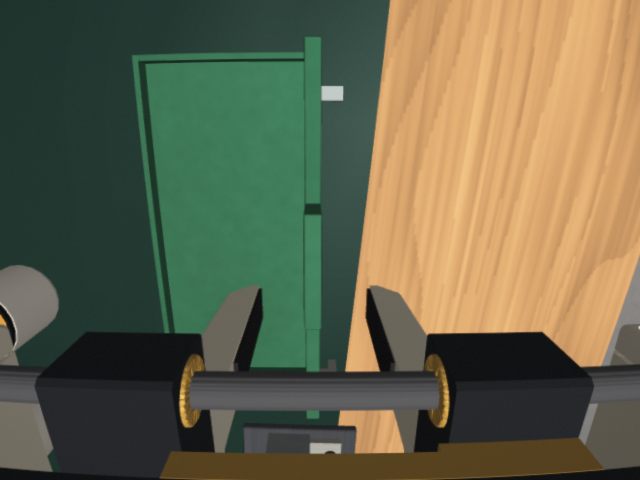

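The handle top runs over rows 214–329 at x≈312, between the fingers, and the left tab is at (332,93). I descend and grip.

Call:
carry_out:
  grip_force: 50
  moves:
    - {"jaw": 0.05, "dx": 0.001, "dy": -0.002, "dz": 0.022, "yaw": 0}
    - {"jaw": 0.05, "dx": 0, "dy": 0, "dz": 0.022, "yaw": 0}
    - {"jaw": 0.05, "dx": 0, "dy": 0, "dz": 0.021, "yaw": 0}
    - {"jaw": 0.05, "dx": 0, "dy": 0, "dz": 0, "yaw": 0}
    - {"jaw": 0, "dx": 0, "dy": 0, "dz": 0, "yaw": 0}
    - {"jaw": 0, "dx": 0, "dy": 0, "dz": 0, "yaw": 0}
    - {"jaw": 0, "dx": 0, "dy": 0, "dz": 0, "yaw": 0}
    - {"jaw": 0, "dx": 0, "dy": 0, "dz": 0, "yaw": 0}

```text
t: 6.85
tool_pos: [0.6832, 0.1498, 0.0652]
orientation: [2.129, 2.309, 0.001]
force: [0.6, -0.3, 0.1]
opening: 0.0148
gripper_force: 0.0
```

Call:
carry_out:
  grip_force: 50
  moves:
    - {"jaw": 0, "dx": 0, "dy": 0, "dz": 0, "yaw": 0}
    - {"jaw": 0, "dx": 0, "dy": 0, "dz": 0, "yaw": 0}
    - {"jaw": 0, "dx": 0, "dy": 0, "dz": -0.01, "yaw": 0}
    - {"jaw": 0, "dx": 0, "dy": 0, "dz": -0.02, "yaw": 0}
    - {"jaw": 0, "dx": 0, "dy": 0, "dz": -0.03, "yaw": 0}
    - {"jaw": 0, "dx": 0, "dy": 0, "dz": 0, "yaw": 0}

```text
t: 7.6
tool_pos: [0.6855, 0.1501, 0.1294]
orientation: [2.127, 2.306, 0.009]
force: [0.4, 0.1, -6.1]
opening: 0.0097
gripper_force: 50.0
```

Run:
```python
from h import *
import pickle
m,im=shot("wrist","w5.png");pickle.dump(m,open("w5.pkl","wb"));go(.6845,.1507,.067,1.654)
_,s=shot("scene","s5.png")
o=np.zeros((480,800,3),np.uint8);o[:480,:320]=im[:,160:480,::-1];o[:360,320:]=cv2.resize(s[220:340,320:480,::-1],None,fx=3,fy=3,interpolation=cv2.INTER_CUBIC);cv2.imwrite("pics/c5.png",o)
```

```text
t7.7 at [0.6843 0.1499 0.127 ] psi1.652 F [ 0.8  0.5 -5.7] op0.0095 | yaw -0.002 d [0.0008 0.0001 0.06  ]
```

View pics/c5.png

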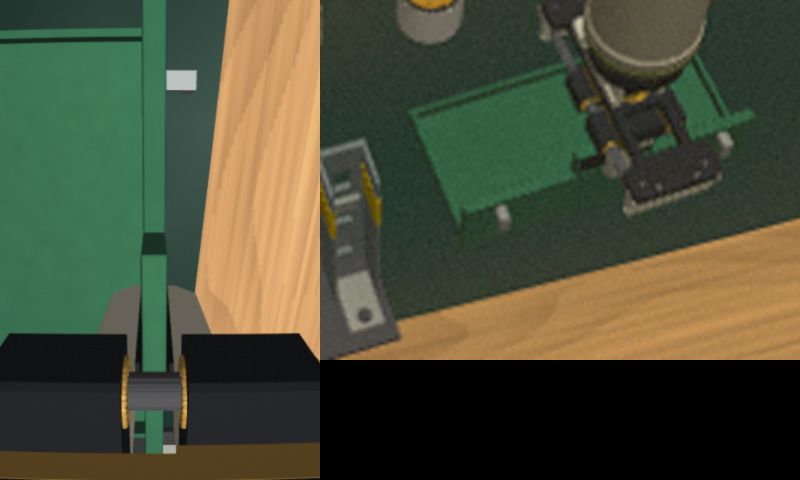

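Run:
```python
from h import *
import pickle
m=pickle.load(open("w5.pkl","rb"));sc=camera_model("scene")
def tri(m1,p1,m2,p2):
    o1,d1=ray(m1,p1);o2,d2=ray(m2,p2);A=np.array([d1,-d2]).T;t=np.linalg.lstsq(A,o2-o1,rcond=None)[0]
    a=o1+d1*t[0];b=o2+d2*t[1];return (a+b)/2,np.linalg.norm(a-b).round(4)
p,e=tri(m,(356.5,80),sc,(455,266.5));print(p.round(4),e)
T,R,psi,s=pose()
for z in(.112,.114,.116):
  q=onz(m,(356.5,80),z);print(q.round(4),"in tool",(R.T@(q-T)).round(4))
print("tool tri",(R.T@(p-T)).round(4), R.round(4))
# edge direction: plate top edge right side pixels
a=onz(m,(160+166,5),.127);b=onz(m,(160+165.5,225),.127);d=a-b;print("plate th",np.arctan2(d[1],d[0])-np.pi/2,psi-np.pi/2)
# right tab z on line
o,d=ray(sc,(381,291))
for z in(.108,.112,.116): print("R",z,(R.T@(o+d*(z-o[2])/d[2]-T)).round(4))
```

```text
[0.6944 0.251  0.1261] 0.002
[0.6962 0.2537 0.112 ] in tool [0.1025 0.0215 0.013 ]
[0.696  0.2535 0.114 ] in tool [0.1023 0.0213 0.011 ]
[0.6958 0.2532 0.116 ] in tool [0.1021 0.021  0.009 ]
tool tri [ 0.1     0.0194 -0.0012] [[-8.090e-02  9.967e-01  8.000e-04]
 [ 9.967e-01  8.090e-02  1.000e-04]
 [ 0.000e+00  8.000e-04 -1.000e+00]]
plate th 0.08657176037514369 0.0809966300124112
R 0.108 [-0.0952  0.011   0.017 ]
R 0.112 [-0.0962  0.0127  0.013 ]
R 0.116 [-0.0972  0.0145  0.009 ]
```

```bash
cat >> h.py <<'E'
def st(x,y,o=(.664,-.1716),th=.049): return o[0]+x*np.cos(th)-y*np.sin(th), o[1]+x*np.sin(th)+y*np.cos(th)
E
python3 - <<'E'
from h import *
x,y=st(-.040,-.0015);print(x,y);go(x,y,.1885,1.617)
E
```

```text
0.624121480984048 -0.1750574153777576
t7.7 at [0.6831 0.1498 0.1249] psi1.652 F [-0.5 -0.7 -5.5] op0.0099 | yaw 0.035 d [-0.3217 -0.0739 -0.0636]
```

Call:
carry_out:
  moves:
    - {"jaw": 0, "dx": 0, "dy": -0.02, "dz": -0.02, "yaw": 0.035}
    - {"jaw": 0, "dx": 0, "dy": -0.03, "dz": -0.03, "yaw": 0}
    - {"jaw": 0, "dx": -0.022, "dy": -0.024, "dz": -0.014, "yaw": 0}
    - {"jaw": 0, "dx": -0.04, "dy": 0, "dz": 0, "yaw": 0}
    - {"jaw": 0, "dx": -0.05, "dy": 0, "dz": 0, "yaw": 0}
    - {"jaw": 0, "dx": -0.05, "dy": 0, "dz": 0, "yaw": 0}
    - {"jaw": 0, "dx": -0.05, "dy": 0, "dz": 0, "yaw": 0}
    - {"jaw": 0, "dx": -0.05, "dy": 0, "dz": 0, "yaw": 0}

```text
t: 8.7
tool_pos: [0.62, -0.1174, 0.1866]
orientation: [-2.168, -2.27, 0.002]
force: [1.1, -0.5, -4.8]
opening: 0.0097
gripper_force: 50.0
```

Call:
carry_out:
  moves:
    - {"jaw": 0, "dx": -0.04, "dy": 0, "dz": 0, "yaw": 0}
    - {"jaw": 0, "dx": -0.02, "dy": 0, "dz": 0, "yaw": 0}
    - {"jaw": 0, "dx": 0, "dy": 0, "dz": 0, "yaw": 0}
    - {"jaw": 0, "dx": 0, "dy": 0, "dz": 0, "yaw": 0}
    - {"jaw": 0, "dx": 0, "dy": 0, "dz": 0, "yaw": 0}
    - {"jaw": 0, "dx": 0, "dy": 0, "dz": 0, "yaw": 0}

```text
t: 9.45
tool_pos: [0.624, -0.175, 0.1887]
orientation: [2.168, 2.273, 0.0]
force: [0.4, -0.1, -5.3]
opening: 0.0096
gripper_force: 50.0
```

Run:
```python
from h import *
import pickle
x,y=st(-.040,-.0015);go(x,y,.1885,1.617)
m,im=shot("wrist","w6.png");pickle.dump(m,open("w6.pkl","wb"));go(x,y,.1885,1.617)
_,s=shot("scene","s6.png")
o=np.zeros((480,800,3),np.uint8);o[:480,:320]=im[:,180:500,::-1];o[:360,320:]=cv2.resize(s[230:350,220:380,::-1],None,fx=3,fy=3,interpolation=cv2.INTER_CUBIC);cv2.imwrite("pics/c6.png",o)
```

```text
t9.4 at [ 0.624  -0.175   0.1887] psi1.618 F [ 0.4 -0.1 -5.3] op0.0096 | yaw 0.001 d [-0.0001  0.0001  0.0002]
t9.5 at [ 0.624  -0.1752  0.1888] psi1.618 F [-1.2  0.6 -5.1] op0.0095 | yaw 0.001 d [0.0001 0.0001 0.0003]
```

View pics/c6.png

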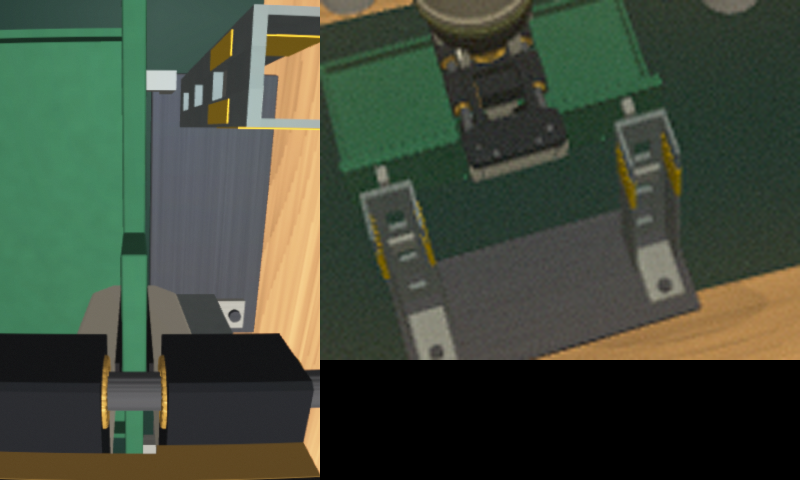

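Run:
```python
from h import *
import pickle
m=pickle.load(open("w6.pkl","rb"))
th=.049;X=np.array([np.cos(th),np.sin(th)]);Y=np.array([-X[1],X[0]]);O=np.array([.664,-.1716])
f=lambda px,z:[round(float((onz(m,px,z)[:2]-O)@a)*1e3,1) for a in(X,Y)]
print("upright corners",f((180+254,5),.215),f((180+246,127.5),.215))
print("tab end top corners",f((180+176.5,70),.175),f((180+176.5,90),.175))
a=onz(m,(180+146,3),.188);b=onz(m,(180+145.5,222),.188);d=a-b;print("plate th",np.arctan2(d[1],d[0])-np.pi/2)
```

```text
upright corners [-0.0, 120.2] [-0.2, 80.0]
tab end top corners [-21.5, 104.6] [-21.3, 96.2]
plate th 0.052850458897022
```

The upright's corners come out at y = 80.0 and 120.2 mm in the stand frame and the tab's centre at 100.4 mm, so they line up. I insert it.

Call:
carry_out:
  moves:
    - {"jaw": 0, "dx": 0, "dy": 0.01, "dz": 0, "yaw": 0}
    - {"jaw": 0, "dx": 0, "dy": 0.008, "dz": 0, "yaw": 0}
    - {"jaw": 0, "dx": 0, "dy": 0.004, "dz": 0, "yaw": 0}
    - {"jaw": 0, "dx": 0, "dy": 0.003, "dz": 0, "yaw": 0}
    - {"jaw": 0, "dx": 0, "dy": 0.003, "dz": 0, "yaw": 0}
    - {"jaw": 0, "dx": 0, "dy": 0, "dz": 0, "yaw": 0}

```text
t: 10.3
tool_pos: [0.6504, -0.1751, 0.1878]
orientation: [-2.167, -2.27, 0.004]
force: [-5.8, -1.8, -4.0]
opening: 0.0095
gripper_force: 50.7
```

Call:
carry_out:
  moves:
    - {"jaw": 0, "dx": 0, "dy": 0.002, "dz": 0, "yaw": 0}
    - {"jaw": 0, "dx": 0, "dy": 0.002, "dz": 0, "yaw": 0}
    - {"jaw": 0, "dx": 0, "dy": 0, "dz": 0, "yaw": 0}
    - {"jaw": 0, "dx": 0, "dy": 0, "dz": 0, "yaw": 0}

```text
t: 10.8
tool_pos: [0.655, -0.1746, 0.1872]
orientation: [-2.168, -2.27, 0.002]
force: [-2.2, -0.1, -11.7]
opening: 0.0097
gripper_force: 50.0
```

Call:
carry_out:
  moves:
    - {"jaw": 0, "dx": 0, "dy": 0.002, "dz": 0.0005, "yaw": 0}
    - {"jaw": 0, "dx": 0, "dy": 0.002, "dz": 0, "yaw": 0}
    - {"jaw": 0, "dx": 0, "dy": 0, "dz": 0, "yaw": 0}
    - {"jaw": 0, "dx": 0, "dy": 0, "dz": 0, "yaw": 0}

```text
t: 11.3
tool_pos: [0.6591, -0.1742, 0.1872]
orientation: [-2.168, -2.271, 0.002]
force: [-5.4, -0.7, -12.4]
opening: 0.0093
gripper_force: 50.0
```

Run:
```python
from h import *
m,im=shot("wrist","w7.png")
x,y=st(-.005,-.0015);go(x,y,.1885,1.617);print(read_state()["wrist_torque"])
_,s=shot("scene","s7.png")
o=np.zeros((480,800,3),np.uint8);o[:480,:320]=im[:,180:500,::-1];o[:360,320:]=cv2.resize(s[230:350,220:380,::-1],None,fx=3,fy=3,interpolation=cv2.INTER_CUBIC);cv2.imwrite("pics/c7.png",o)
```

```text
t11.3 at [ 0.6591 -0.1742  0.1872] psi1.617 F [ -4.5  -0.1 -12.5] op0.0099 | yaw -0.000 d [ 0.0009  0.     -0.0013]
[-0.22696773  0.81246052  0.07996452]
```

View pics/c7.png

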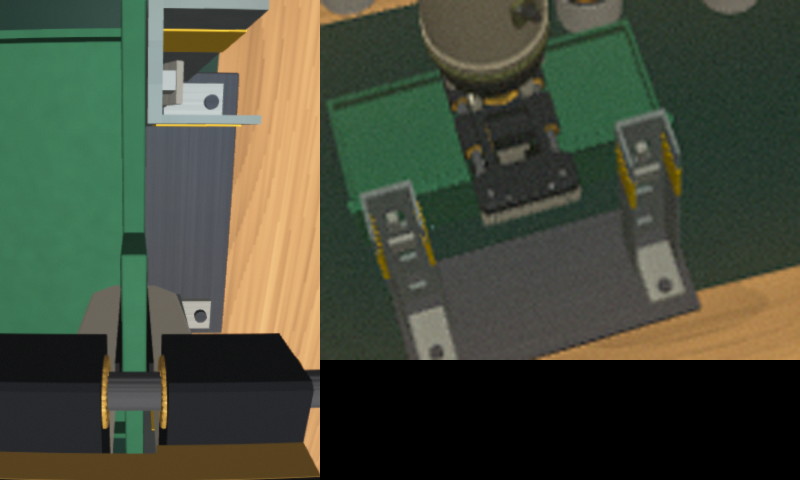

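Both tabs are through the slots and the back plate is at the uprights, so I push down.

Call:
carry_out:
  grip_force: 60
  moves:
    - {"jaw": 0, "dx": 0, "dy": 0, "dz": 0.003, "yaw": 0}
    - {"jaw": 0, "dx": 0, "dy": 0, "dz": 0.003, "yaw": 0}
    - {"jaw": 0, "dx": 0, "dy": 0, "dz": 0.003, "yaw": 0}
    - {"jaw": 0, "dx": 0, "dy": 0, "dz": 0, "yaw": 0}

```text
t: 11.9
tool_pos: [0.6592, -0.1748, 0.1809]
orientation: [2.17, 2.272, -0.002]
force: [-12.9, -0.4, 0.3]
opening: 0.0095
gripper_force: 60.0
```

Call:
carry_out:
  moves:
    - {"jaw": 0, "dx": 0, "dy": 0, "dz": 0.002, "yaw": 0}
    - {"jaw": 0, "dx": 0, "dy": 0, "dz": 0.002, "yaw": 0}
    - {"jaw": 0, "dx": 0, "dy": 0, "dz": 0, "yaw": 0}

```text
t: 12.28
tool_pos: [0.6592, -0.1751, 0.1782]
orientation: [2.17, 2.271, -0.002]
force: [-15.5, 0.9, 6.5]
opening: 0.0096
gripper_force: 60.0
```

Call:
carry_out:
  moves:
    - {"jaw": 0, "dx": 0, "dy": 0, "dz": 0.002, "yaw": 0}
    - {"jaw": 0, "dx": 0, "dy": 0, "dz": 0.001, "yaw": 0}
    - {"jaw": 0, "dx": 0, "dy": 0, "dz": 0, "yaw": 0}

```text
t: 12.65
tool_pos: [0.6592, -0.1753, 0.1762]
orientation: [2.169, 2.27, -0.002]
force: [-18.5, 0.7, 11.6]
opening: 0.0097
gripper_force: 60.0
```

Call:
carry_out:
  moves:
    - {"jaw": 0, "dx": 0, "dy": -0.001, "dz": 0.002, "yaw": 0}
    - {"jaw": 0, "dx": 0, "dy": 0, "dz": 0.002, "yaw": 0}
    - {"jaw": 0, "dx": 0, "dy": 0, "dz": 0, "yaw": 0}

```text
t: 13.02
tool_pos: [0.6592, -0.1755, 0.1724]
orientation: [2.168, 2.269, 0.0]
force: [-13.2, -0.4, 9.1]
opening: 0.0096
gripper_force: 60.0
```

Call:
carry_out:
  moves:
    - {"jaw": 0, "dx": 0, "dy": 0, "dz": 0.002, "yaw": 0}
    - {"jaw": 0, "dx": 0, "dy": 0, "dz": 0.001, "yaw": 0}
    - {"jaw": 0, "dx": 0, "dy": 0, "dz": 0, "yaw": 0}
    - {"jaw": 0, "dx": 0, "dy": 0, "dz": 0, "yaw": 0}

```text
t: 13.52
tool_pos: [0.659, -0.1753, 0.1673]
orientation: [2.169, 2.27, -0.001]
force: [-8.6, -1.5, -0.2]
opening: 0.0096
gripper_force: 60.0
```

Call:
carry_out:
  moves:
    - {"jaw": 0, "dx": 0, "dy": 0, "dz": 0.002, "yaw": 0}
    - {"jaw": 0, "dx": 0, "dy": 0, "dz": 0.002, "yaw": 0}
    - {"jaw": 0, "dx": 0, "dy": 0, "dz": 0, "yaw": 0}

```text
t: 13.9
tool_pos: [0.6591, -0.1752, 0.165]
orientation: [2.168, 2.27, 0.0]
force: [-12.2, -0.4, 8.0]
opening: 0.0098
gripper_force: 60.0
```

Run:
```python
from h import *
go(.659,-.175,.17)
```

```text
t13.9 at [ 0.6591 -0.1752  0.165 ] psi1.617 F [-12.2  -0.4   8. ] op0.0098 | yaw 0.000 d [ 0.0002 -0.0001 -0.005 ]
```

Call:
carry_out:
  moves:
    - {"jaw": 0, "dx": 0, "dy": 0, "dz": 0.002, "yaw": 0}
    - {"jaw": 0, "dx": 0, "dy": 0, "dz": 0.002, "yaw": 0}
    - {"jaw": 0, "dx": 0, "dy": 0, "dz": 0, "yaw": 0}
    - {"jaw": 0, "dx": 0, "dy": 0, "dz": 0, "yaw": 0}

```text
t: 14.4
tool_pos: [0.6593, -0.1753, 0.1648]
orientation: [2.167, 2.269, 0.001]
force: [-23.0, 3.3, 27.3]
opening: 0.0094
gripper_force: 60.0
```

Run:
```python
from h import *
m,im=shot("wrist","w8.png")
_,s=shot("scene","s8.png")
o=np.zeros((480,800,3),np.uint8);o[:480,:320]=im[:,180:500,::-1];o[:360,320:]=cv2.resize(s[230:350,220:380,::-1],None,fx=3,fy=3,interpolation=cv2.INTER_CUBIC);cv2.imwrite("pics/c8.png",o)
```

```text
(no output)
```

View pics/c8.png

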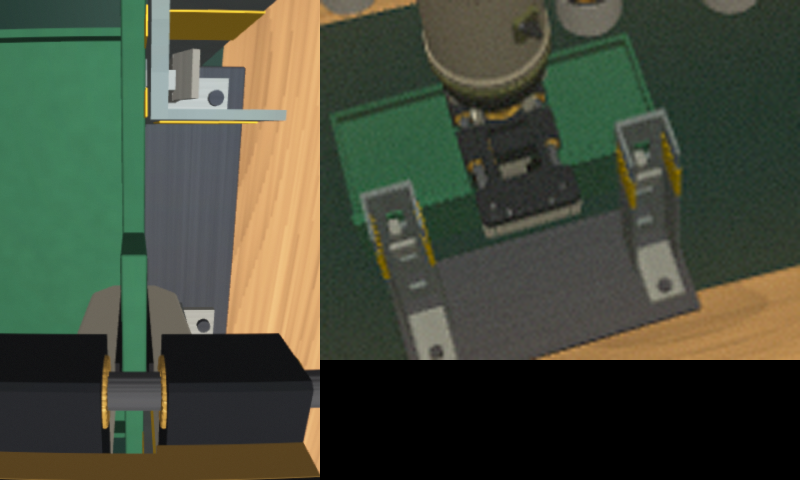

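The bracket stopped hard at 27 N with the catches over the lips, so it is home. I release it, and meanwhile try the tub and lid detection on the pictures I already have.

Call:
carry_out:
  grip_force: 10
  moves:
    - {"jaw": 0, "dx": 0, "dy": 0, "dz": -0.003, "yaw": 0}
    - {"jaw": 0.045, "dx": 0, "dy": 0, "dz": 0, "yaw": 0}
    - {"jaw": 0.045, "dx": 0, "dy": 0, "dz": 0, "yaw": 0}
    - {"jaw": 0.045, "dx": 0, "dy": 0, "dz": 0, "yaw": 0}
    - {"jaw": 0.045, "dx": 0, "dy": 0, "dz": -0.01, "yaw": 0}
    - {"jaw": 0.045, "dx": 0, "dy": 0, "dz": -0.03, "yaw": 0}
    - {"jaw": 0.045, "dx": 0, "dy": 0, "dz": -0.05, "yaw": 0}
    - {"jaw": 0.045, "dx": 0, "dy": 0, "dz": -0.05, "yaw": 0}

```text
t: 15.5
tool_pos: [0.6587, -0.1743, 0.3021]
orientation: [2.17, 2.272, 0.0]
force: [1.2, -0.6, 0.0]
opening: 0.0448
gripper_force: 0.0
```

```bash
cat >> h.py <<'E'
def circ(m,cnt,z):
    P=np.array([onz(m,p,z)[:2] for p in cnt.reshape(-1,2).astype(float)]);A=np.c_[2*P,np.ones(len(P))]
    s=np.linalg.lstsq(A,(P**2).sum(1),rcond=None)[0];r=np.sqrt(s[2]+s[0]**2+s[1]**2)
    return s[:2].round(4),(2e3*r).round(1),(1e3*np.abs(np.hypot(*(P-s[:2]).T)-r)).mean().round(2)
def lids(m,im,z=.013):
    hsv=cv2.cvtColor(im,cv2.COLOR_RGB2HSV);k=cv2.inRange(hsv,(3,190,100),(13,255,255))
    for c in cv2.findContours(k,cv2.RETR_EXTERNAL,cv2.CHAIN_APPROX_NONE)[0]:
        if cv2.contourArea(c)>300: print("lid",np.round(c.mean((0,1))),*circ(m,cv2.convexHull(c),z))
def tubs(m,im,z=.060,rim=True):
    "outer edge of dark ring around the gold blob, by rays outward from it"
    hsv=cv2.cvtColor(im,cv2.COLOR_RGB2HSV);g=cv2.inRange(hsv,(12,120,120),(24,220,255))
    g=cv2.morphologyEx(g,cv2.MORPH_OPEN,np.ones((3,3)))
    V=cv2.GaussianBlur(im.max(2),(3,3),0)
    n,l,st_,c=cv2.connectedComponentsWithStats(g)
    for i in range(1,n):
        if not 250<st_[i,4]<9000 or st_[i,2]>120: continue
        pts=[]
        for a in np.linspace(0,2*np.pi,72,endpoint=False):
            best=None
            R0=.5*max(st_[i,2:4]);
            for r in np.arange(.6*R0,2.0*R0,.5):
                u=c[i]+r*np.array([np.cos(a),np.sin(a)]);x,y=u.round().astype(int)
                if not(0<=x<640 and 0<=y<480): break
                if V[y,x]<45: pts.append(u);break
        pts=np.array(pts)
        if len(pts)<20: continue
        for _ in range(3):
            cc,d,e=circ(m,pts,z);W=np.array([onz(m,p,z)[:2] for p in pts]);r=np.abs(np.hypot(*(W-cc).T)-d/2e3);pts=pts[r<max(.0015,1.5*r.mean())]
        print("tub",c[i].round(),st_[i,4],len(pts),cc,d,e)
E
python3 - <<'E'
from h import *
import pickle
for n in("w2","w3"):
    m=pickle.load(open(n+".pkl","rb"));im=cv2.imread(f"pics/{n}.png")[:,:,::-1].copy();print(n);lids(m,im);tubs(m,im)
im=cv2.imread("pics/w3.png");print(im[20:50:2,125:128].max(2)[:,1], im[32,122:200:2].tolist())
E
```

```text
w2
lid [129.  93.] [0.3949 0.1767] 57.9 0.2
lid [94.  6.] [0.3575 0.2902] 58.9 0.16
tub [157. 185.] 1122 31 [0.4362 0.0702] 56.6 0.27
tub [ 81. 396.] 401 31 [ 0.3302 -0.2306] 99.2 2.6
tub [547. 397.] 335 30 [ 0.9443 -0.2022] 97.2 2.18
tub [440. 433.] 2139 11 [ 0.7927 -0.2804] 232.0 1.89
w3
lid [160. 119.] [ 0.4141 -0.1637] 57.7 0.18
tub [155.  31.] 1216 27 [ 0.4255 -0.0647] 56.3 0.38
tub [279. 354.] 335 24 [ 0.5662 -0.1098] 801.9 0.42
tub [323. 352.] 2064 25 [0.6035 0.3339] 1684.5 0.33
tub [207. 365.] 295 29 [ 0.4804 -0.4967] 39.5 1.67
tub [ 81. 395.] 391 31 [ 0.306 -0.574] 110.0 2.63
tub [547. 397.] 327 31 [ 0.971  -0.5431] 105.8 2.39
tub [432. 432.] 2545 14 [ 0.8054 -0.6339] 266.9 2.92
[ 32  27  35  38  31  33  27  42  72 119 202 217 217 218 219] [[110, 165, 218], [75, 110, 150], [26, 25, 27], [107, 114, 118], [115, 123, 127], [114, 121, 126], [114, 121, 126], [112, 122, 130], [84, 162, 217], [76, 168, 227], [73, 163, 222], [74, 165, 225], [75, 167, 225], [74, 166, 225], [74, 165, 225], [76, 168, 226], [75, 163, 222], [74, 165, 225], [75, 169, 227], [79, 174, 230], [70, 153, 208], [76, 169, 227], [75, 166, 226], [75, 167, 226], [75, 166, 225], [71, 157, 215], [41, 41, 42], [121, 128, 133], [114, 121, 126], [114, 121, 126], [113, 121, 126], [115, 122, 127], [115, 122, 126], [113, 120, 125], [68, 74, 59], [55, 63, 40], [56, 64, 41], [57, 65, 42], [56, 64, 40]]
```

Run:
```python
from h import *
go(.395,.177,.15,1.62)
```

```text
t15.5 at [ 0.6587 -0.1743  0.3021] psi1.617 F [ 1.2 -0.6  0. ] op0.0448 | yaw -0.003 d [ 0.3638 -0.2462  0.152 ]
```

Call:
carry_out:
  moves:
    - {"jaw": 0.045, "dx": 0.045, "dy": -0.031, "dz": 0, "yaw": 0}
    - {"jaw": 0.045, "dx": 0.045, "dy": -0.031, "dz": 0, "yaw": 0}
    - {"jaw": 0.045, "dx": 0.045, "dy": -0.031, "dz": 0, "yaw": 0}
    - {"jaw": 0.045, "dx": 0.045, "dy": -0.031, "dz": 0.02, "yaw": 0}
    - {"jaw": 0.045, "dx": 0.046, "dy": -0.031, "dz": 0.033, "yaw": 0}
    - {"jaw": 0.045, "dx": 0.046, "dy": -0.031, "dz": 0.033, "yaw": 0}
    - {"jaw": 0.045, "dx": 0.046, "dy": -0.03, "dz": 0.033, "yaw": 0}
    - {"jaw": 0.045, "dx": 0.046, "dy": -0.03, "dz": 0.033, "yaw": 0}

```text
t: 16.5
tool_pos: [0.3994, 0.1743, 0.1519]
orientation: [2.169, 2.271, 0.003]
force: [0.6, 0.4, 0.3]
opening: 0.0449
gripper_force: 0.0
```

Call:
carry_out:
  moves:
    - {"jaw": 0.045, "dx": 0, "dy": 0, "dz": 0, "yaw": 0}
    - {"jaw": 0.045, "dx": 0, "dy": 0, "dz": 0, "yaw": 0}

```text
t: 16.75
tool_pos: [0.4008, 0.173, 0.153]
orientation: [2.168, 2.272, 0.002]
force: [0.5, 0.3, 1.2]
opening: 0.0449
gripper_force: 0.0
```

Run:
```python
from h import *
m,im=shot("wrist","w9.png");lids(m,im);go(.395,.177,.016,1.62)
```

```text
lid [312. 219.] [0.3947 0.1765] 57.3 0.18
lid [259.  74.] [0.3541 0.2913] 26.7 0.68
lid [236.  76.] [0.3509 0.2911] 47.3 1.18
t16.8 at [0.4014 0.1726 0.1534] psi1.617 F [ 0.3 -0.2 -0.5] op0.0449 | yaw -0.003 d [ 0.0046 -0.0065  0.1374]
```

Call:
carry_out:
  moves:
    - {"jaw": 0.045, "dx": 0.004, "dy": -0.007, "dz": 0.04, "yaw": 0}
    - {"jaw": 0.045, "dx": 0, "dy": 0, "dz": 0.04, "yaw": 0}
    - {"jaw": 0.045, "dx": 0, "dy": 0, "dz": 0.035, "yaw": 0}
    - {"jaw": 0.045, "dx": 0, "dy": 0, "dz": 0.012, "yaw": 0}
    - {"jaw": 0.045, "dx": 0, "dy": 0, "dz": 0.007, "yaw": 0}
    - {"jaw": 0.045, "dx": 0, "dy": 0, "dz": 0, "yaw": 0}
    - {"jaw": 0.045, "dx": 0, "dy": 0, "dz": 0, "yaw": 0}

```text
t: 17.68
tool_pos: [0.394, 0.1768, 0.0192]
orientation: [2.169, 2.271, 0.003]
force: [1.0, 0.6, 0.0]
opening: 0.0452
gripper_force: 0.0
```

Run:
```python
from h import *
go(.3947,.1765,.0165,1.617)
```

```text
t17.7 at [0.394  0.1768 0.0192] psi1.617 F [1.  0.6 0. ] op0.0452 | yaw -0.000 d [-0.0004  0.0007  0.0027]
```

Call:
carry_out:
  grip_force: 25
  moves:
    - {"jaw": 0.045, "dx": 0, "dy": 0.001, "dz": 0.002, "yaw": 0}
    - {"jaw": 0, "dx": 0, "dy": 0, "dz": 0, "yaw": 0}
    - {"jaw": 0, "dx": 0, "dy": 0, "dz": 0, "yaw": 0}
    - {"jaw": 0, "dx": 0, "dy": 0, "dz": 0, "yaw": 0}
    - {"jaw": 0, "dx": 0, "dy": 0, "dz": 0, "yaw": 0}
    - {"jaw": 0, "dx": 0, "dy": 0, "dz": -0.02, "yaw": 0}
    - {"jaw": 0, "dx": 0, "dy": 0, "dz": -0.04, "yaw": 0}
    - {"jaw": 0, "dx": 0, "dy": 0, "dz": -0.045, "yaw": 0}

```text
t: 18.68
tool_pos: [0.3929, 0.1763, 0.1212]
orientation: [-2.169, -2.271, 0.003]
force: [0.6, 0.3, -0.6]
opening: 0.0215
gripper_force: 25.0
```

Run:
```python
from h import *
go(.4362,.0702,.095,1.617)
```

```text
t18.7 at [0.3929 0.1763 0.1212] psi1.617 F [ 0.6  0.3 -0.6] op0.0215 | yaw -0.000 d [-0.108   0.0384  0.0262]
```

Call:
carry_out:
  moves:
    - {"jaw": 0, "dx": -0.036, "dy": 0.013, "dz": 0, "yaw": 0}
    - {"jaw": 0, "dx": -0.036, "dy": 0.013, "dz": 0, "yaw": 0}
    - {"jaw": 0, "dx": -0.036, "dy": 0.013, "dz": 0, "yaw": 0}
    - {"jaw": 0, "dx": 0, "dy": 0, "dz": 0.01, "yaw": 0}
    - {"jaw": 0, "dx": 0, "dy": 0, "dz": 0.01, "yaw": 0}
    - {"jaw": 0, "dx": 0, "dy": 0, "dz": 0, "yaw": 0}
    - {"jaw": 0, "dx": 0, "dy": 0, "dz": 0, "yaw": 0}

```text
t: 19.55
tool_pos: [0.4374, 0.0713, 0.1007]
orientation: [-2.168, -2.273, 0.0]
force: [1.3, 0.7, 0.2]
opening: 0.0216
gripper_force: 25.0
```

Run:
```python
from h import *
m,im=shot("wrist","w10.png");go(.4362,.0702,.075,1.617);lids(m,im,.097);tubs(m,im)
```

```text
t19.6 at [0.4376 0.0712 0.101 ] psi1.618 F [ 0.1  0.3 -0.2] op0.0213 | yaw 0.001 d [-0.0009 -0.0015  0.026 ]
lid [315. 318.] [0.4369 0.0603] 40.2 0.62
tub [313. 264.] 4763 17 [0.435  0.0707] 56.1 0.14
tub [314. 329.] 2119 33 [0.4388 0.0315] 37.7 2.14
tub [257. 393.] 519 17 [ 0.4044 -0.0172] 51.1 3.12
tub [373. 397.] 366 20 [ 0.4628 -0.0184] 58.4 2.31
tub [294. 433.] 982 33 [ 0.4284 -0.0565] 42.1 0.63
```

Call:
carry_out:
  moves:
    - {"jaw": 0, "dx": -0.001, "dy": -0.002, "dz": 0.01, "yaw": 0}
    - {"jaw": 0, "dx": 0, "dy": 0, "dz": 0.01, "yaw": 0}
    - {"jaw": 0, "dx": 0, "dy": 0, "dz": 0.004, "yaw": 0}
    - {"jaw": 0, "dx": 0, "dy": 0, "dz": 0.003, "yaw": 0}
    - {"jaw": 0, "dx": 0, "dy": 0, "dz": 0.003, "yaw": 0}
    - {"jaw": 0, "dx": 0, "dy": 0, "dz": 0, "yaw": 0}

```text
t: 20.35
tool_pos: [0.4357, 0.0694, 0.0707]
orientation: [-2.17, -2.272, 0.0]
force: [0.2, -0.4, -1.4]
opening: 0.0216
gripper_force: 25.0
```

Call:
carry_out:
  moves:
    - {"jaw": 0, "dx": 0, "dy": 0, "dz": 0.002, "yaw": 0}
    - {"jaw": 0, "dx": 0, "dy": 0, "dz": 0.002, "yaw": 0}
    - {"jaw": 0, "dx": 0, "dy": 0, "dz": 0, "yaw": 0}

```text
t: 20.72
tool_pos: [0.436, 0.0694, 0.067]
orientation: [2.17, 2.272, 0.001]
force: [-0.2, -0.0, 2.5]
opening: 0.0211
gripper_force: 25.0
```

Run:
```python
from h import *
go(.4355,.0704,.0645,1.617)
```

```text
t20.7 at [0.436  0.0694 0.067 ] psi1.617 F [-0.2 -0.   2.5] op0.0211 | yaw -0.000 d [ 0.001  -0.0005  0.0025]
```

Contact with the gasket; now press.

Call:
carry_out:
  moves:
    - {"jaw": 0, "dx": 0, "dy": 0, "dz": 0.002, "yaw": 0}
    - {"jaw": 0, "dx": 0, "dy": 0, "dz": 0.002, "yaw": 0}
    - {"jaw": 0, "dx": 0, "dy": 0, "dz": 0, "yaw": 0}
    - {"jaw": 0, "dx": 0, "dy": 0, "dz": 0, "yaw": 0}

```text
t: 21.22
tool_pos: [0.4362, 0.0694, 0.0639]
orientation: [2.169, 2.272, 0.001]
force: [-4.4, -0.3, 11.3]
opening: 0.0216
gripper_force: 25.0
```

Call:
carry_out:
  moves:
    - {"jaw": 0, "dx": 0, "dy": 0, "dz": 0.002, "yaw": 0}
    - {"jaw": 0, "dx": 0, "dy": 0, "dz": 0.001, "yaw": 0}
    - {"jaw": 0, "dx": 0, "dy": 0, "dz": 0, "yaw": 0}
    - {"jaw": 0, "dx": 0, "dy": 0, "dz": 0, "yaw": 0}

```text
t: 21.72
tool_pos: [0.4371, 0.0695, 0.0634]
orientation: [2.168, 2.271, 0.002]
force: [-14.0, -0.5, 34.4]
opening: 0.0216
gripper_force: 25.2
```

Call:
carry_out:
  grip_force: 10
  moves:
    - {"jaw": 0, "dx": 0, "dy": -0.001, "dz": -0.003, "yaw": 0}
    - {"jaw": 0.045, "dx": 0, "dy": 0, "dz": 0, "yaw": 0}
    - {"jaw": 0.045, "dx": 0, "dy": 0, "dz": 0, "yaw": 0}
    - {"jaw": 0.045, "dx": 0, "dy": 0, "dz": -0.01, "yaw": 0}
    - {"jaw": 0.045, "dx": 0, "dy": 0, "dz": -0.04, "yaw": 0}
    - {"jaw": 0.045, "dx": 0, "dy": 0, "dz": -0.04, "yaw": 0}
    - {"jaw": 0.045, "dx": -0.055, "dy": -0.004, "dz": 0, "yaw": 0}
    - {"jaw": 0.045, "dx": -0.055, "dy": -0.004, "dz": 0, "yaw": 0}

```text
t: 22.72
tool_pos: [0.4325, -0.0418, 0.1544]
orientation: [2.165, 2.273, 0.002]
force: [0.6, 0.0, 0.4]
opening: 0.0449
gripper_force: 0.0
```

Call:
carry_out:
  moves:
    - {"jaw": 0.045, "dx": -0.06, "dy": -0.012, "dz": 0, "yaw": 0}
    - {"jaw": 0.045, "dx": -0.06, "dy": -0.012, "dz": 0, "yaw": 0}
    - {"jaw": 0.045, "dx": 0, "dy": 0, "dz": 0, "yaw": 0}
    - {"jaw": 0.045, "dx": 0, "dy": 0, "dz": 0, "yaw": 0}

```text
t: 23.22
tool_pos: [0.4134, -0.1617, 0.1531]
orientation: [-2.171, -2.27, -0.001]
force: [-0.0, -0.5, -0.2]
opening: 0.0451
gripper_force: 0.0
```

Run:
```python
from h import *
m,im=shot("wrist","w11.png");go(.4141,-.1637,.0165,1.617);lids(m,im);tubs(m,im);lids(m,im,.061)
```

```text
t23.3 at [ 0.4136 -0.161   0.153 ] psi1.617 F [0.3 0.8 0.7] op0.0452 | yaw 0.000 d [-0.0028  0.0004  0.1365]
tub [336. 104.] 4400 27 [ 0.4244 -0.0646] 56.5 0.25
tub [200. 392.] 675 20 [ 0.3369 -0.2971] 60.7 1.24
tub [432. 399.] 348 23 [ 0.5079 -0.2888] 58.9 4.59
```

Lid C isn't where it was, so it has been knocked. I check with the top camera.

Run:
```python
from h import *
m,im=shot("top","t11.png");lids(m,im)
m,im=shot("scene","s11.png");lids(m,im)
m=camera_model("wrist");im=cv2.imread("pics/w11.png")[:,:,::-1].copy()
hsv=cv2.cvtColor(im,cv2.COLOR_RGB2HSV);k=cv2.inRange(hsv,(3,150,60),(14,255,255));n,l,s,c=cv2.connectedComponentsWithStats(k);print([(c[i].round(),s[i]) for i in range(1,n) if s[i,4]>100])
print(proj(m,(.4141,-.1637,.014)), im[219,300:330:5].tolist())
```

```text
lid [194. 300.] [0.3588 0.2907] 53.1 0.28
lid [281. 264.] [0.44   0.0733] 51.3 0.24
[(array([313., 234.]), array([ 281,  197,   69,   68, 3070], dtype=int32))]
[314.57728023 232.58746387] [[250, 145, 50], [251, 146, 51], [250, 145, 50], [246, 135, 46], [251, 147, 53], [251, 149, 53]]
```

```bash
sed -i 's/(3,190,100),(13,255,255)/(3,175,100),(15,255,255)/' h.py
python3 - <<'E'
from h import *
m=camera_model("wrist");im=cv2.imread("pics/w11.png")[:,:,::-1].copy();lids(m,im);go(.4141,-.1637,.0165,1.617)
E
```

```text
lid [315. 230.] [ 0.4144 -0.1629] 57.9 0.11
t23.4 at [ 0.4137 -0.1605  0.1529] psi1.619 F [ 0.2  1.  -0. ] op0.0449 | yaw 0.002 d [-0.0033  0.0002  0.1364]
```

Lid C is in place after all; only the lighting had changed its colour. I pick it.

Call:
carry_out:
  grip_force: 25
  moves:
    - {"jaw": 0.045, "dx": -0.002, "dy": 0.001, "dz": 0.04, "yaw": 0}
    - {"jaw": 0.045, "dx": 0, "dy": 0, "dz": 0.04, "yaw": 0}
    - {"jaw": 0.045, "dx": 0, "dy": 0, "dz": 0.035, "yaw": 0}
    - {"jaw": 0.045, "dx": 0, "dy": 0, "dz": 0.013, "yaw": 0}
    - {"jaw": 0.045, "dx": 0, "dy": 0, "dz": 0.007, "yaw": 0}
    - {"jaw": 0.045, "dx": 0, "dy": 0, "dz": 0, "yaw": 0}
    - {"jaw": 0.045, "dx": 0, "dy": 0, "dz": 0, "yaw": 0}

```text
t: 24.25
tool_pos: [0.4156, -0.1643, 0.0192]
orientation: [2.168, 2.271, 0.001]
force: [-0.1, -0.1, 0.2]
opening: 0.0452
gripper_force: 0.0
```

Run:
```python
from h import *
go(.4144,-.1629,.0165,1.617)
```

```text
t24.2 at [ 0.4156 -0.1643  0.0192] psi1.617 F [-0.1 -0.1  0.2] op0.0452 | yaw -0.000 d [ 0.0014 -0.0011  0.0027]
```

Call:
carry_out:
  moves:
    - {"jaw": 0.045, "dx": 0.001, "dy": -0.001, "dz": 0.002, "yaw": 0}
    - {"jaw": 0, "dx": 0, "dy": 0, "dz": 0, "yaw": 0}
    - {"jaw": 0, "dx": 0, "dy": 0, "dz": 0, "yaw": 0}
    - {"jaw": 0, "dx": 0, "dy": 0, "dz": 0, "yaw": 0}
    - {"jaw": 0, "dx": 0, "dy": 0, "dz": 0, "yaw": 0}
    - {"jaw": 0, "dx": 0, "dy": 0, "dz": -0.02, "yaw": 0}
    - {"jaw": 0, "dx": 0, "dy": 0, "dz": -0.04, "yaw": 0}
    - {"jaw": 0, "dx": 0, "dy": 0, "dz": -0.045, "yaw": 0}

```text
t: 25.25
tool_pos: [0.4126, -0.1625, 0.1212]
orientation: [-2.168, -2.27, 0.001]
force: [0.4, -0.0, -1.2]
opening: 0.0213
gripper_force: 25.0
```

Call:
carry_out:
  moves:
    - {"jaw": 0, "dx": 0.04, "dy": 0.006, "dz": 0, "yaw": 0}
    - {"jaw": 0, "dx": 0.038, "dy": 0.006, "dz": 0, "yaw": 0}
    - {"jaw": 0, "dx": 0.02, "dy": 0.003, "dz": 0.01, "yaw": 0}
    - {"jaw": 0, "dx": 0, "dy": 0, "dz": 0.01, "yaw": 0}
    - {"jaw": 0, "dx": 0, "dy": 0, "dz": 0, "yaw": 0}
    - {"jaw": 0, "dx": 0, "dy": 0, "dz": 0, "yaw": 0}
    - {"jaw": 0, "dx": 0, "dy": 0, "dz": 0, "yaw": 0}

```text
t: 26.12
tool_pos: [0.4241, -0.065, 0.1012]
orientation: [2.171, 2.27, 0.0]
force: [-0.2, 0.4, -0.7]
opening: 0.0211
gripper_force: 25.0
```

Run:
```python
from h import *
m,im=shot("wrist","w12.png");go(.425,-.0646,.08,1.617);lids(m,im,.097);tubs(m,im)
```

```text
t26.2 at [ 0.4242 -0.0649  0.1012] psi1.616 F [-0.9  0.6  0.2] op0.0215 | yaw -0.001 d [0.0003 0.0008 0.0212]
lid [313. 296.] [ 0.4237 -0.0669] 59.0 0.29
lid [347.  31.] [0.4319 0.0598] 47.0 0.1
tub [315. 262.] 4984 23 [ 0.4237 -0.0875] 96.8 2.51
tub [314. 330.] 2059 32 [ 0.4259 -0.1098] 38.8 2.33
tub [136. 330.] 325 20 [ 0.3338 -0.14  ] 58.0 0.51
tub [257. 394.] 496 20 [ 0.3989 -0.156 ] 48.6 2.36
tub [373. 399.] 335 18 [ 0.4611 -0.1512] 50.7 3.59
```

Call:
carry_out:
  moves:
    - {"jaw": 0, "dx": 0, "dy": 0.001, "dz": 0.01, "yaw": 0}
    - {"jaw": 0, "dx": 0, "dy": 0, "dz": 0.01, "yaw": 0}
    - {"jaw": 0, "dx": 0, "dy": 0, "dz": 0.004, "yaw": 0}
    - {"jaw": 0, "dx": 0, "dy": 0, "dz": 0.003, "yaw": 0}
    - {"jaw": 0, "dx": 0, "dy": 0, "dz": 0.003, "yaw": 0}
    - {"jaw": 0, "dx": 0, "dy": 0, "dz": 0, "yaw": 0}

```text
t: 26.92
tool_pos: [0.4249, -0.0642, 0.0707]
orientation: [-2.17, -2.272, 0.0]
force: [0.1, 0.1, -2.2]
opening: 0.0213
gripper_force: 25.0
```

Call:
carry_out:
  moves:
    - {"jaw": 0, "dx": 0, "dy": 0, "dz": 0.002, "yaw": 0}
    - {"jaw": 0, "dx": 0, "dy": 0, "dz": 0.002, "yaw": 0}
    - {"jaw": 0, "dx": 0, "dy": 0, "dz": 0, "yaw": 0}
    - {"jaw": 0, "dx": 0, "dy": 0, "dz": 0, "yaw": 0}

```text
t: 27.42
tool_pos: [0.4252, -0.0643, 0.0671]
orientation: [2.169, 2.272, 0.0]
force: [-0.6, 0.2, 2.1]
opening: 0.0214
gripper_force: 25.0
```

Call:
carry_out:
  moves:
    - {"jaw": 0, "dx": 0, "dy": 0, "dz": 0.002, "yaw": 0}
    - {"jaw": 0, "dx": 0, "dy": 0, "dz": 0.001, "yaw": 0}
    - {"jaw": 0, "dx": 0, "dy": 0, "dz": 0, "yaw": 0}
    - {"jaw": 0, "dx": 0, "dy": 0, "dz": 0, "yaw": 0}

```text
t: 27.92
tool_pos: [0.4252, -0.0643, 0.0641]
orientation: [2.169, 2.272, 0.0]
force: [-0.6, 0.2, 5.3]
opening: 0.021
gripper_force: 25.0
```

Call:
carry_out:
  moves:
    - {"jaw": 0, "dx": 0, "dy": 0, "dz": 0.002, "yaw": 0}
    - {"jaw": 0, "dx": 0, "dy": 0, "dz": 0.001, "yaw": 0}
    - {"jaw": 0, "dx": 0, "dy": 0, "dz": 0, "yaw": 0}
    - {"jaw": 0, "dx": 0, "dy": 0, "dz": 0, "yaw": 0}

```text
t: 28.42
tool_pos: [0.4259, -0.0646, 0.0637]
orientation: [2.169, 2.271, 0.001]
force: [-12.1, 2.2, 30.0]
opening: 0.0216
gripper_force: 25.1
```

Call:
carry_out:
  grip_force: 10
  moves:
    - {"jaw": 0, "dx": 0, "dy": -0.001, "dz": -0.003, "yaw": 0}
    - {"jaw": 0.045, "dx": 0, "dy": 0, "dz": 0, "yaw": 0}
    - {"jaw": 0.045, "dx": 0, "dy": 0, "dz": 0, "yaw": 0}
    - {"jaw": 0.045, "dx": 0, "dy": 0, "dz": -0.01, "yaw": 0}
    - {"jaw": 0.045, "dx": 0, "dy": 0, "dz": -0.04, "yaw": 0}
    - {"jaw": 0.045, "dx": 0, "dy": 0, "dz": -0.04, "yaw": 0}
    - {"jaw": 0.045, "dx": 0.059, "dy": -0.009, "dz": 0, "yaw": 0}
    - {"jaw": 0.045, "dx": 0.059, "dy": -0.009, "dz": 0, "yaw": 0}

```text
t: 29.42
tool_pos: [0.4009, 0.0535, 0.1553]
orientation: [2.172, 2.268, 0.003]
force: [0.8, 1.4, 0.4]
opening: 0.0447
gripper_force: 0.0
```

Call:
carry_out:
  moves:
    - {"jaw": 0.045, "dx": 0.059, "dy": -0.009, "dz": 0, "yaw": 0}
    - {"jaw": 0.045, "dx": 0.059, "dy": -0.009, "dz": 0, "yaw": 0}
    - {"jaw": 0.045, "dx": 0.059, "dy": -0.009, "dz": 0, "yaw": 0}
    - {"jaw": 0.045, "dx": 0.059, "dy": -0.008, "dz": 0, "yaw": 0}
    - {"jaw": 0.045, "dx": 0, "dy": 0, "dz": 0, "yaw": 0}
    - {"jaw": 0.045, "dx": 0, "dy": 0, "dz": 0, "yaw": 0}

```text
t: 30.18
tool_pos: [0.3545, 0.2867, 0.1539]
orientation: [2.168, 2.273, -0.001]
force: [-0.5, 0.2, 0.0]
opening: 0.0451
gripper_force: 0.0
```

Run:
```python
from h import *
m,im=shot("wrist","w13.png");lids(m,im);go(.3575,.2902,.0165,1.617)
```

```text
lid [317. 224.] [0.3568 0.2893] 57.6 0.1
t30.2 at [0.3549 0.2862 0.154 ] psi1.617 F [ 1.  -0.4 -0.4] op0.0450 | yaw -0.000 d [0.004  0.0028 0.1375]
```

Call:
carry_out:
  grip_force: 25
  moves:
    - {"jaw": 0.045, "dx": 0.003, "dy": 0.002, "dz": 0.04, "yaw": 0}
    - {"jaw": 0.045, "dx": 0, "dy": 0, "dz": 0.04, "yaw": 0}
    - {"jaw": 0.045, "dx": 0, "dy": 0, "dz": 0.035, "yaw": 0}
    - {"jaw": 0.045, "dx": 0, "dy": 0, "dz": 0.013, "yaw": 0}
    - {"jaw": 0.045, "dx": 0, "dy": 0, "dz": 0.007, "yaw": 0}
    - {"jaw": 0.045, "dx": 0, "dy": 0, "dz": 0, "yaw": 0}
    - {"jaw": 0.045, "dx": 0, "dy": 0, "dz": 0, "yaw": 0}

```text
t: 31.1
tool_pos: [0.3576, 0.2905, 0.0202]
orientation: [2.17, 2.271, 0.003]
force: [-0.1, 0.4, 0.6]
opening: 0.0451
gripper_force: 0.0
```

Run:
```python
from h import *
go(.3568,.2893,.0165,1.617)
```

```text
t31.1 at [0.3576 0.2905 0.0202] psi1.617 F [-0.1  0.4  0.6] op0.0451 | yaw -0.000 d [-0.0012 -0.0009  0.0037]
```

Call:
carry_out:
  moves:
    - {"jaw": 0.045, "dx": -0.001, "dy": -0.001, "dz": 0.003, "yaw": 0}
    - {"jaw": 0, "dx": 0, "dy": 0, "dz": 0, "yaw": 0}
    - {"jaw": 0, "dx": 0, "dy": 0, "dz": 0, "yaw": 0}
    - {"jaw": 0, "dx": 0, "dy": 0, "dz": 0, "yaw": 0}
    - {"jaw": 0, "dx": 0, "dy": 0, "dz": 0, "yaw": 0}
    - {"jaw": 0, "dx": 0, "dy": 0, "dz": -0.03, "yaw": 0}
    - {"jaw": 0, "dx": 0, "dy": 0, "dz": -0.045, "yaw": 0}
    - {"jaw": 0, "dx": 0, "dy": 0, "dz": -0.045, "yaw": 0}

```text
t: 32.1
tool_pos: [0.3552, 0.2887, 0.1368]
orientation: [-2.17, -2.272, 0.001]
force: [0.9, -0.3, -0.4]
opening: 0.0214
gripper_force: 25.0
```

Call:
carry_out:
  moves:
    - {"jaw": 0, "dx": -0.06, "dy": 0.01, "dz": 0, "yaw": 0}
    - {"jaw": 0, "dx": -0.06, "dy": 0.01, "dz": 0, "yaw": 0}
    - {"jaw": 0, "dx": -0.06, "dy": 0.01, "dz": 0, "yaw": 0}
    - {"jaw": 0, "dx": -0.06, "dy": 0.01, "dz": 0, "yaw": 0}
    - {"jaw": 0, "dx": -0.058, "dy": -0.01, "dz": 0, "yaw": 0}
    - {"jaw": 0, "dx": -0.058, "dy": -0.01, "dz": 0, "yaw": 0}
    - {"jaw": 0, "dx": -0.058, "dy": -0.01, "dz": 0, "yaw": 0}
    - {"jaw": 0, "dx": -0.058, "dy": -0.01, "dz": 0, "yaw": 0}

```text
t: 33.1
tool_pos: [0.3768, -0.1845, 0.136]
orientation: [2.169, 2.271, 0.0]
force: [0.9, -0.4, -0.7]
opening: 0.0215
gripper_force: 25.0
```

Call:
carry_out:
  moves:
    - {"jaw": 0, "dx": -0.058, "dy": -0.01, "dz": 0, "yaw": 0}
    - {"jaw": 0, "dx": -0.058, "dy": -0.01, "dz": 0, "yaw": 0}
    - {"jaw": 0, "dx": -0.058, "dy": -0.01, "dz": 0, "yaw": 0}
    - {"jaw": 0, "dx": 0, "dy": 0, "dz": 0, "yaw": 0}
    - {"jaw": 0, "dx": 0, "dy": 0, "dz": 0, "yaw": 0}
    - {"jaw": 0, "dx": 0, "dy": 0, "dz": 0, "yaw": 0}

```text
t: 33.85
tool_pos: [0.3557, -0.3565, 0.1358]
orientation: [-2.168, -2.273, -0.001]
force: [-0.3, 1.0, -0.5]
opening: 0.0213
gripper_force: 25.0
```

Run:
```python
from h import *
m,im=shot("wrist","w14.png");go(.343,-.278,.10,1.617);lids(m,im,.113);tubs(m,im);print(proj(m,(.343,-.278,.06)))
```

```text
t33.9 at [ 0.3558 -0.3566  0.1359] psi1.618 F [-0.4 -0.2  0.5] op0.0210 | yaw 0.001 d [ 0.0791 -0.0091  0.0359]
lid [314. 294.] [ 0.3557 -0.3663] 65.5 0.35
tub [300. 133.] 4744 72 [ 0.3422 -0.2799] 55.9 0.19
tub [314. 335.] 2744 25 [ 0.3575 -0.4277] 52.0 2.31
tub [ 42. 337.] 605 23 [ 0.1347 -0.1342] 658.0 0.48
tub [256. 393.] 420 18 [ 0.3261 -0.4764] 52.9 0.22
tub [373. 400.] 295 21 [ 0.3954 -0.4774] 50.6 1.28
tub [566. 438.] 2774 21 [ 0.5816 -0.4973] 118.3 2.55
tub [522. 438.] 482 16 [ 0.5443 -0.5038] 106.7 1.77
tub [279. 434.] 348 9 [ 0.3259 -0.5109] 17.1 2.75
[300.15724165 131.36168462]
```

Call:
carry_out:
  moves:
    - {"jaw": 0, "dx": 0.039, "dy": -0.005, "dz": 0, "yaw": 0}
    - {"jaw": 0, "dx": 0.038, "dy": -0.005, "dz": 0, "yaw": 0}
    - {"jaw": 0, "dx": 0, "dy": 0, "dz": 0.02, "yaw": 0}
    - {"jaw": 0, "dx": 0, "dy": 0, "dz": 0.016, "yaw": 0}
    - {"jaw": 0, "dx": 0, "dy": 0, "dz": 0, "yaw": 0}
    - {"jaw": 0, "dx": 0, "dy": 0, "dz": 0, "yaw": 0}
    - {"jaw": 0, "dx": 0, "dy": 0, "dz": 0, "yaw": 0}

```text
t: 34.78
tool_pos: [0.3422, -0.2818, 0.1005]
orientation: [2.169, 2.271, -0.0]
force: [-0.3, -0.3, -0.0]
opening: 0.0216
gripper_force: 25.0
```

Run:
```python
from h import *
go(.3422,-.2799,.071,1.617)
```

```text
t34.8 at [ 0.3422 -0.2818  0.1005] psi1.616 F [-0.3 -0.3 -0. ] op0.0216 | yaw -0.001 d [0.002  0.0001 0.0295]
```

Call:
carry_out:
  moves:
    - {"jaw": 0, "dx": 0.002, "dy": 0, "dz": 0.01, "yaw": 0}
    - {"jaw": 0, "dx": 0, "dy": 0, "dz": 0.01, "yaw": 0}
    - {"jaw": 0, "dx": 0, "dy": 0, "dz": 0.004, "yaw": 0}
    - {"jaw": 0, "dx": 0, "dy": 0, "dz": 0.003, "yaw": 0}
    - {"jaw": 0, "dx": 0, "dy": 0, "dz": 0.003, "yaw": 0}
    - {"jaw": 0, "dx": 0, "dy": 0, "dz": 0, "yaw": 0}

```text
t: 35.52
tool_pos: [0.3417, -0.2793, 0.0697]
orientation: [-2.17, -2.272, -0.0]
force: [-0.2, -0.5, -1.5]
opening: 0.0215
gripper_force: 25.0
```

Call:
carry_out:
  moves:
    - {"jaw": 0, "dx": 0, "dy": 0, "dz": 0.002, "yaw": 0}
    - {"jaw": 0, "dx": 0, "dy": 0, "dz": 0.002, "yaw": 0}
    - {"jaw": 0, "dx": 0, "dy": 0, "dz": 0, "yaw": 0}
    - {"jaw": 0, "dx": 0, "dy": 0, "dz": 0, "yaw": 0}

```text
t: 36.02
tool_pos: [0.342, -0.2796, 0.0662]
orientation: [2.169, 2.271, -0.0]
force: [-0.5, 0.0, 3.6]
opening: 0.0214
gripper_force: 25.0
```

Call:
carry_out:
  moves:
    - {"jaw": 0, "dx": 0, "dy": 0, "dz": 0.002, "yaw": 0}
    - {"jaw": 0, "dx": 0, "dy": 0, "dz": 0.001, "yaw": 0}
    - {"jaw": 0, "dx": 0, "dy": 0, "dz": 0, "yaw": 0}
    - {"jaw": 0, "dx": 0, "dy": 0, "dz": 0, "yaw": 0}

```text
t: 36.52
tool_pos: [0.342, -0.2796, 0.0639]
orientation: [2.169, 2.271, -0.0]
force: [-4.4, 3.7, 11.4]
opening: 0.0213
gripper_force: 25.0
```

Call:
carry_out:
  moves:
    - {"jaw": 0, "dx": 0, "dy": 0, "dz": 0.002, "yaw": 0}
    - {"jaw": 0, "dx": 0, "dy": 0, "dz": 0.001, "yaw": 0}
    - {"jaw": 0, "dx": 0, "dy": 0, "dz": 0, "yaw": 0}
    - {"jaw": 0, "dx": 0, "dy": 0, "dz": 0, "yaw": 0}

```text
t: 37.02
tool_pos: [0.3425, -0.2806, 0.0632]
orientation: [2.168, 2.27, -0.001]
force: [-9.7, 7.5, 31.1]
opening: 0.0213
gripper_force: 25.1
```

Call:
carry_out:
  grip_force: 10
  moves:
    - {"jaw": 0, "dx": 0, "dy": 0, "dz": -0.003, "yaw": 0}
    - {"jaw": 0.08, "dx": 0, "dy": 0, "dz": -0.002, "yaw": 0}
    - {"jaw": 0.08, "dx": 0, "dy": 0, "dz": 0, "yaw": 0}
    - {"jaw": 0.08, "dx": 0, "dy": 0, "dz": 0, "yaw": 0}
    - {"jaw": 0.08, "dx": 0, "dy": 0, "dz": 0, "yaw": 0}
    - {"jaw": 0.08, "dx": 0, "dy": 0, "dz": 0, "yaw": 0}

```text
t: 37.78
tool_pos: [0.3416, -0.2792, 0.0647]
orientation: [-2.17, -2.272, -0.0]
force: [-0.5, -0.2, -0.3]
opening: 0.067
gripper_force: 0.0
```

Run:
```python
from h import *
m,im=shot("wrist","w15.png");lids(m,im,.061);go(.3422,-.2799,.036,1.617)
for y in(-.08,0,.08): print(np.round(st(-.072,y),4))
```

```text
lid [314. 296.] [ 0.3413 -0.2789] 57.9 0.25
t37.8 at [ 0.3417 -0.2792  0.0647] psi1.617 F [ 0.   0.6 -0.2] op0.0714 | yaw -0.000 d [-0.0007  0.0005  0.0287]
[ 0.596 -0.255]
[ 0.5921 -0.1751]
[ 0.5882 -0.0952]
```

Call:
carry_out:
  grip_force: 25
  moves:
    - {"jaw": 0.08, "dx": 0, "dy": 0, "dz": 0, "yaw": 0}
    - {"jaw": 0.08, "dx": 0, "dy": 0, "dz": 0, "yaw": 0}
    - {"jaw": 0.08, "dx": 0, "dy": 0, "dz": 0.014, "yaw": 0}
    - {"jaw": 0.08, "dx": 0, "dy": 0, "dz": 0.015, "yaw": 0}
    - {"jaw": 0.08, "dx": 0, "dy": 0, "dz": 0, "yaw": 0}
    - {"jaw": 0.05, "dx": 0, "dy": 0, "dz": 0, "yaw": 0}
    - {"jaw": 0.05, "dx": 0, "dy": 0, "dz": 0, "yaw": 0}
    - {"jaw": 0.05, "dx": 0, "dy": 0, "dz": 0, "yaw": 0}

```text
t: 38.83
tool_pos: [0.3421, -0.2796, 0.0363]
orientation: [2.169, 2.271, -0.0]
force: [1.5, 0.3, -0.7]
opening: 0.0625
gripper_force: 25.0
```

Call:
carry_out:
  moves:
    - {"jaw": 0.05, "dx": 0, "dy": 0, "dz": 0, "yaw": 0}
    - {"jaw": 0.05, "dx": 0, "dy": 0, "dz": 0, "yaw": 0}

```text
t: 39.08
tool_pos: [0.3421, -0.2796, 0.0363]
orientation: [2.169, 2.271, 0.0]
force: [2.2, -0.7, 1.4]
opening: 0.0624
gripper_force: 25.0
```

Run:
```python
from h import *
go(.596,-.255,.19,1.617)
```

```text
t39.1 at [ 0.3421 -0.2796  0.0363] psi1.617 F [ 2.2 -0.7  1.4] op0.0624 | yaw -0.000 d [ 0.0128  0.2549 -0.1535]
```

Call:
carry_out:
  moves:
    - {"jaw": 0.05, "dx": 0, "dy": 0, "dz": -0.02, "yaw": 0}
    - {"jaw": 0.05, "dx": 0, "dy": 0, "dz": -0.04, "yaw": 0}
    - {"jaw": 0.05, "dx": 0, "dy": 0, "dz": -0.05, "yaw": 0}
    - {"jaw": 0.05, "dx": 0, "dy": 0, "dz": -0.044, "yaw": 0}
    - {"jaw": 0.05, "dx": 0.002, "dy": 0.025, "dz": 0, "yaw": 0}
    - {"jaw": 0.05, "dx": 0.002, "dy": 0.04, "dz": 0, "yaw": 0}
    - {"jaw": 0.05, "dx": 0.002, "dy": 0.045, "dz": 0, "yaw": 0}
    - {"jaw": 0.05, "dx": 0.002, "dy": 0.045, "dz": 0, "yaw": 0}

```text
t: 40.08
tool_pos: [0.4971, -0.2637, 0.1891]
orientation: [-2.169, -2.271, 0.001]
force: [-0.6, -0.4, -1.5]
opening: 0.0621
gripper_force: 25.0
```

Call:
carry_out:
  moves:
    - {"jaw": 0.05, "dx": 0.002, "dy": 0.045, "dz": 0, "yaw": 0}
    - {"jaw": 0.05, "dx": 0.002, "dy": 0.035, "dz": 0, "yaw": 0}
    - {"jaw": 0.05, "dx": 0.001, "dy": 0.02, "dz": 0, "yaw": 0}
    - {"jaw": 0.05, "dx": 0, "dy": 0, "dz": 0, "yaw": 0}
    - {"jaw": 0.05, "dx": 0, "dy": 0, "dz": 0, "yaw": 0}
    - {"jaw": 0.05, "dx": 0, "dy": 0, "dz": 0, "yaw": 0}

```text
t: 40.83
tool_pos: [0.595, -0.2549, 0.1898]
orientation: [-2.17, -2.271, 0.001]
force: [0.1, 0.7, -2.2]
opening: 0.0627
gripper_force: 25.0
```

Run:
```python
from h import *
m,im=shot("wrist","w16.png");_,s=shot("scene","s16.png");_,t=shot("top","t16.png")
go(.596,-.255,.16,1.617)
o=np.zeros((480,800,3),np.uint8);o[:480,:320]=im[:,160:480,::-1];o[:300,320:720]=cv2.resize(s[220:340,200:360,::-1],None,fx=2.5,fy=2.5,interpolation=cv2.INTER_CUBIC);o[300:480,320:680]=cv2.resize(t[130:220,310:490,::-1],None,fx=2,fy=2);cv2.imwrite("pics/c16.png",o)
```

```text
t41.0 at [ 0.5954 -0.2549  0.1901] psi1.616 F [ 0.8  0.5 -2.4] op0.0625 | yaw -0.001 d [-0.0002  0.0006  0.0301]
```

View pics/c16.png

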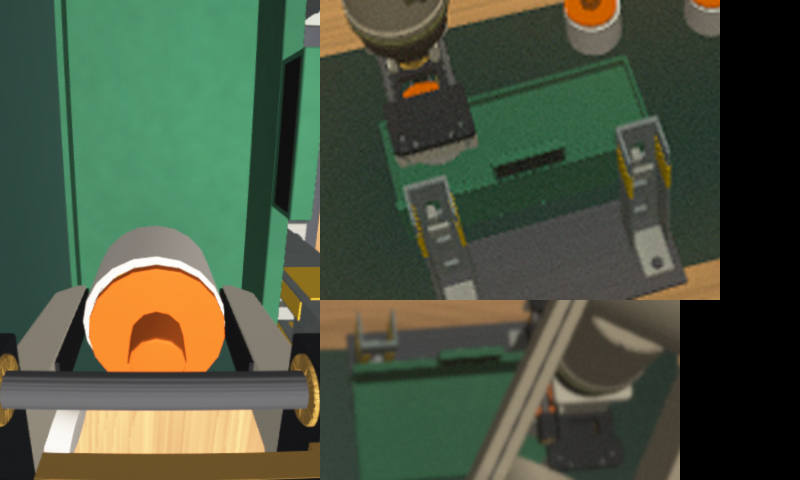

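The tub is held upright over the right part of the shelf with its lid flush: flange at (155,320) in the crop, and the shelf floor clear beneath. I lower it.

Call:
carry_out:
  moves:
    - {"jaw": 0.05, "dx": 0, "dy": 0.001, "dz": 0.015, "yaw": 0}
    - {"jaw": 0.05, "dx": 0, "dy": 0, "dz": 0.015, "yaw": 0}
    - {"jaw": 0.05, "dx": 0, "dy": 0, "dz": 0.005, "yaw": 0}
    - {"jaw": 0.05, "dx": 0, "dy": 0, "dz": 0.003, "yaw": 0}
    - {"jaw": 0.05, "dx": 0, "dy": 0, "dz": 0, "yaw": 0}

```text
t: 41.6
tool_pos: [0.5969, -0.2545, 0.1518]
orientation: [-2.17, -2.272, 0.0]
force: [0.3, 0.1, -2.0]
opening: 0.0624
gripper_force: 25.0
```

Call:
carry_out:
  moves:
    - {"jaw": 0.05, "dx": 0, "dy": 0, "dz": 0.002, "yaw": 0}
    - {"jaw": 0.05, "dx": 0, "dy": 0, "dz": 0.002, "yaw": 0}
    - {"jaw": 0.05, "dx": 0, "dy": 0, "dz": 0, "yaw": 0}

```text
t: 41.98
tool_pos: [0.5968, -0.2545, 0.1477]
orientation: [-2.17, -2.272, 0.0]
force: [1.7, -0.1, -2.0]
opening: 0.0622
gripper_force: 25.0
```

Call:
carry_out:
  moves:
    - {"jaw": 0.05, "dx": 0, "dy": 0, "dz": 0.002, "yaw": 0}
    - {"jaw": 0.05, "dx": 0, "dy": 0, "dz": 0.002, "yaw": 0}
    - {"jaw": 0.05, "dx": 0, "dy": 0, "dz": 0, "yaw": 0}

```text
t: 42.35
tool_pos: [0.5967, -0.2544, 0.1435]
orientation: [-2.169, -2.272, 0.0]
force: [0.1, 0.2, -2.0]
opening: 0.0624
gripper_force: 25.0
```

Call:
carry_out:
  moves:
    - {"jaw": 0.05, "dx": 0, "dy": 0, "dz": 0.001, "yaw": 0}
    - {"jaw": 0.05, "dx": 0, "dy": 0, "dz": 0.001, "yaw": 0}
    - {"jaw": 0.05, "dx": 0, "dy": 0, "dz": 0, "yaw": 0}

```text
t: 42.72
tool_pos: [0.5968, -0.2545, 0.1417]
orientation: [-2.17, -2.272, 0.0]
force: [0.5, 0.1, -3.2]
opening: 0.0624
gripper_force: 25.0
```

Call:
carry_out:
  moves:
    - {"jaw": 0.05, "dx": 0, "dy": 0, "dz": 0.001, "yaw": 0}
    - {"jaw": 0.05, "dx": 0, "dy": 0, "dz": 0.001, "yaw": 0}
    - {"jaw": 0.05, "dx": 0, "dy": 0, "dz": 0, "yaw": 0}

```text
t: 43.1
tool_pos: [0.5969, -0.2546, 0.1401]
orientation: [2.17, 2.272, 0.0]
force: [-0.5, 0.8, -0.7]
opening: 0.0626
gripper_force: 25.0
```

Call:
carry_out:
  moves:
    - {"jaw": 0.05, "dx": 0, "dy": 0, "dz": 0.001, "yaw": 0}
    - {"jaw": 0.05, "dx": 0, "dy": 0, "dz": 0, "yaw": 0}
    - {"jaw": 0.073, "dx": 0, "dy": 0, "dz": 0, "yaw": 0}
    - {"jaw": 0.073, "dx": 0, "dy": 0, "dz": 0, "yaw": 0}
    - {"jaw": 0.073, "dx": 0, "dy": 0, "dz": 0, "yaw": 0}

```text
t: 43.72
tool_pos: [0.5969, -0.2545, 0.1387]
orientation: [-2.17, -2.272, -0.0]
force: [-0.1, 0.2, -0.4]
opening: 0.0731
gripper_force: 0.0
```

Call:
carry_out:
  moves:
    - {"jaw": 0.073, "dx": 0, "dy": 0, "dz": -0.015, "yaw": 0}
    - {"jaw": 0.073, "dx": 0, "dy": 0, "dz": -0.03, "yaw": 0}
    - {"jaw": 0.073, "dx": 0, "dy": 0, "dz": -0.05, "yaw": 0}
    - {"jaw": 0.08, "dx": 0, "dy": 0, "dz": -0.03, "yaw": 0}
    - {"jaw": 0.08, "dx": 0, "dy": 0, "dz": 0, "yaw": 0}

```text
t: 44.35
tool_pos: [0.5986, -0.2554, 0.269]
orientation: [2.165, 2.267, 0.003]
force: [-0.0, -0.5, -0.2]
opening: 0.0797
gripper_force: 0.0
```

Run:
```python
from h import *
m,im=shot("wrist","w17.png");lids(m,im,.104+.061);go(.4255,-.0645,.15,1.617)
t=camera_model("top");lids(t,read_camera("top"),.061)
```

```text
lid [309. 240.] [ 0.5952 -0.2558] 56.7 0.3
lid [128.  10.] [ 0.4706 -0.0949] 42.0 0.16
t44.4 at [ 0.5977 -0.2549  0.2662] psi1.617 F [ 0.5  0.4 -0.4] op0.0797 | yaw -0.000 d [ 0.1984 -0.1636  0.1153]
lid [337. 267.] [ 0.4248 -0.0644] 52.4 0.22
lid [281. 264.] [0.4362 0.0699] 52.1 0.34
```

Call:
carry_out:
  moves:
    - {"jaw": 0.08, "dx": 0.04, "dy": -0.033, "dz": 0, "yaw": 0}
    - {"jaw": 0.08, "dx": 0.04, "dy": -0.033, "dz": 0, "yaw": 0}
    - {"jaw": 0.08, "dx": 0.04, "dy": -0.033, "dz": 0, "yaw": 0}
    - {"jaw": 0.08, "dx": 0.04, "dy": -0.033, "dz": 0.04, "yaw": 0}
    - {"jaw": 0.08, "dx": 0.038, "dy": -0.031, "dz": 0.04, "yaw": 0}
    - {"jaw": 0.08, "dx": 0, "dy": 0, "dz": 0.04, "yaw": 0}
    - {"jaw": 0.08, "dx": 0, "dy": 0, "dz": 0.03, "yaw": 0}
    - {"jaw": 0.08, "dx": 0, "dy": 0, "dz": 0, "yaw": 0}

```text
t: 45.45
tool_pos: [0.4236, -0.0654, 0.1123]
orientation: [-2.165, -2.267, 0.006]
force: [0.6, -0.7, -0.0]
opening: 0.0801
gripper_force: 0.0
```

Call:
carry_out:
  moves:
    - {"jaw": 0.08, "dx": 0, "dy": 0, "dz": 0, "yaw": 0}
    - {"jaw": 0.08, "dx": 0, "dy": 0, "dz": 0, "yaw": 0}

```text
t: 45.7
tool_pos: [0.4279, -0.0668, 0.1176]
orientation: [2.169, 2.27, 0.002]
force: [0.5, -0.7, -0.6]
opening: 0.0803
gripper_force: 0.0
```

Run:
```python
from h import *
m,im=shot("wrist","w18.png");lids(m,im,.061);go(.4252,-.0645,.036,1.617)
```

```text
lid [307. 259.] [ 0.4233 -0.0654] 57.5 0.21
lid [338.  32.] [0.4344 0.0692] 56.9 0.1
t45.8 at [ 0.4279 -0.0668  0.1175] psi1.617 F [ 0.2  0.  -0.3] op0.0801 | yaw -0.000 d [ 0.0025 -0.0028  0.0815]
```

Call:
carry_out:
  grip_force: 25
  moves:
    - {"jaw": 0.08, "dx": 0.002, "dy": -0.003, "dz": 0.02, "yaw": 0}
    - {"jaw": 0.08, "dx": 0, "dy": 0, "dz": 0.03, "yaw": 0}
    - {"jaw": 0.08, "dx": 0, "dy": 0, "dz": 0.02, "yaw": 0}
    - {"jaw": 0.08, "dx": 0, "dy": 0, "dz": 0.011, "yaw": 0}
    - {"jaw": 0.08, "dx": 0, "dy": 0, "dz": 0, "yaw": 0}
    - {"jaw": 0.08, "dx": 0, "dy": 0, "dz": 0, "yaw": 0}

```text
t: 46.5
tool_pos: [0.4247, -0.0648, 0.0362]
orientation: [2.169, 2.271, 0.001]
force: [0.4, 0.1, -0.2]
opening: 0.08
gripper_force: 0.0
```

Call:
carry_out:
  moves:
    - {"jaw": 0.05, "dx": 0, "dy": 0, "dz": 0, "yaw": 0}
    - {"jaw": 0.05, "dx": 0, "dy": 0, "dz": 0, "yaw": 0}
    - {"jaw": 0.05, "dx": 0, "dy": 0, "dz": 0, "yaw": 0}
    - {"jaw": 0.05, "dx": 0, "dy": 0, "dz": 0, "yaw": 0}
    - {"jaw": 0.05, "dx": 0, "dy": 0, "dz": 0, "yaw": 0}

```text
t: 47.12
tool_pos: [0.4244, -0.0647, 0.0357]
orientation: [2.169, 2.271, 0.001]
force: [-0.4, -0.0, 4.9]
opening: 0.0619
gripper_force: 25.0
```

Run:
```python
from h import *
go(*st(-.072,.0),.19,1.617)
```

```text
t47.1 at [ 0.4244 -0.0647  0.0357] psi1.617 F [-0.4 -0.   4.9] op0.0619 | yaw -0.000 d [-0.1181  0.1626 -0.1541]
```

Call:
carry_out:
  moves:
    - {"jaw": 0.05, "dx": 0, "dy": 0, "dz": -0.02, "yaw": 0}
    - {"jaw": 0.05, "dx": 0, "dy": 0, "dz": -0.04, "yaw": 0}
    - {"jaw": 0.05, "dx": 0, "dy": 0, "dz": -0.05, "yaw": 0}
    - {"jaw": 0.05, "dx": 0, "dy": 0, "dz": -0.044, "yaw": 0}
    - {"jaw": 0.05, "dx": -0.02, "dy": 0.022, "dz": 0, "yaw": 0}
    - {"jaw": 0.05, "dx": -0.025, "dy": 0.035, "dz": 0, "yaw": 0}
    - {"jaw": 0.05, "dx": -0.025, "dy": 0.035, "dz": 0, "yaw": 0}
    - {"jaw": 0.05, "dx": -0.025, "dy": 0.035, "dz": 0, "yaw": 0}

```text
t: 48.12
tool_pos: [0.5555, -0.1542, 0.1879]
orientation: [-2.168, -2.271, 0.001]
force: [-0.4, -0.0, -1.8]
opening: 0.0621
gripper_force: 25.0
```

Call:
carry_out:
  moves:
    - {"jaw": 0.05, "dx": -0.015, "dy": 0.022, "dz": 0, "yaw": 0}
    - {"jaw": 0.05, "dx": -0.008, "dy": 0.013, "dz": 0, "yaw": 0}
    - {"jaw": 0.05, "dx": 0, "dy": 0, "dz": 0, "yaw": 0}
    - {"jaw": 0.05, "dx": 0, "dy": 0, "dz": 0, "yaw": 0}
    - {"jaw": 0.05, "dx": 0, "dy": 0, "dz": 0, "yaw": 0}
    - {"jaw": 0.05, "dx": 0, "dy": 0, "dz": 0, "yaw": 0}

```text
t: 48.88
tool_pos: [0.5908, -0.1747, 0.1894]
orientation: [2.169, 2.272, 0.0]
force: [0.2, -0.1, -2.5]
opening: 0.062
gripper_force: 25.0
```

Run:
```python
from h import *
go(*st(-.072,.0),.14,1.617)
```

```text
t48.9 at [ 0.5908 -0.1747  0.1894] psi1.617 F [ 0.2 -0.1 -2.5] op0.0620 | yaw 0.000 d [-0.0004  0.0012  0.0494]
```

Call:
carry_out:
  moves:
    - {"jaw": 0.05, "dx": 0, "dy": 0.001, "dz": 0.018, "yaw": 0}
    - {"jaw": 0.05, "dx": 0, "dy": 0, "dz": 0.018, "yaw": 0}
    - {"jaw": 0.05, "dx": 0, "dy": 0, "dz": 0.006, "yaw": 0}
    - {"jaw": 0.05, "dx": 0, "dy": 0, "dz": 0.003, "yaw": 0}
    - {"jaw": 0.05, "dx": 0, "dy": 0, "dz": 0.002, "yaw": 0}
    - {"jaw": 0.05, "dx": 0, "dy": 0, "dz": 0, "yaw": 0}
    - {"jaw": 0.05, "dx": 0, "dy": 0, "dz": 0, "yaw": 0}

```text
t: 49.75
tool_pos: [0.5924, -0.1751, 0.1427]
orientation: [2.169, 2.271, 0.001]
force: [-1.1, -0.4, -2.5]
opening: 0.062
gripper_force: 25.0
```

Call:
carry_out:
  moves:
    - {"jaw": 0.05, "dx": 0, "dy": 0, "dz": 0.001, "yaw": 0}
    - {"jaw": 0.05, "dx": 0, "dy": 0, "dz": 0.001, "yaw": 0}
    - {"jaw": 0.05, "dx": 0, "dy": 0, "dz": 0, "yaw": 0}

```text
t: 50.12
tool_pos: [0.592, -0.1749, 0.14]
orientation: [-2.17, -2.272, 0.0]
force: [-0.3, 0.2, -1.6]
opening: 0.0621
gripper_force: 25.0
```

Call:
carry_out:
  moves:
    - {"jaw": 0.05, "dx": 0, "dy": 0, "dz": 0.001, "yaw": 0}
    - {"jaw": 0.05, "dx": 0, "dy": 0, "dz": 0, "yaw": 0}
    - {"jaw": 0.073, "dx": 0, "dy": 0, "dz": 0, "yaw": 0}
    - {"jaw": 0.073, "dx": 0, "dy": 0, "dz": 0, "yaw": 0}
    - {"jaw": 0.073, "dx": 0, "dy": 0, "dz": 0, "yaw": 0}

```text
t: 50.75
tool_pos: [0.5923, -0.175, 0.1393]
orientation: [2.169, 2.272, 0.0]
force: [0.3, 0.1, 0.2]
opening: 0.0732
gripper_force: 0.0
```

Call:
carry_out:
  moves:
    - {"jaw": 0.073, "dx": 0, "dy": 0, "dz": -0.015, "yaw": 0}
    - {"jaw": 0.073, "dx": 0, "dy": 0, "dz": -0.03, "yaw": 0}
    - {"jaw": 0.073, "dx": 0, "dy": 0, "dz": -0.05, "yaw": 0}
    - {"jaw": 0.08, "dx": 0, "dy": 0, "dz": -0.03, "yaw": 0}
    - {"jaw": 0.08, "dx": 0, "dy": 0, "dz": 0, "yaw": 0}
    - {"jaw": 0.08, "dx": 0, "dy": 0, "dz": 0, "yaw": 0}

```text
t: 51.5
tool_pos: [0.5918, -0.1749, 0.2636]
orientation: [-2.169, -2.272, 0.0]
force: [-0.2, 0.5, -0.5]
opening: 0.0798
gripper_force: 0.0
```

Run:
```python
from h import *
m,im=shot("wrist","w19.png");lids(m,im,.104+.061);go(.4355,.0696,.115,1.617)
```

```text
lid [314. 339.] [ 0.5951 -0.2552] 57.9 0.43
lid [313. 241.] [ 0.5907 -0.174 ] 56.7 0.27
t51.5 at [ 0.5915 -0.1747  0.2627] psi1.617 F [-0.1  0.7 -0.2] op0.0798 | yaw -0.000 d [ 0.2511 -0.1442  0.1482]
```

Call:
carry_out:
  moves:
    - {"jaw": 0.08, "dx": 0.042, "dy": -0.024, "dz": 0, "yaw": 0}
    - {"jaw": 0.08, "dx": 0.042, "dy": -0.024, "dz": 0, "yaw": 0}
    - {"jaw": 0.08, "dx": 0.042, "dy": -0.024, "dz": 0, "yaw": 0}
    - {"jaw": 0.08, "dx": 0.042, "dy": -0.024, "dz": 0.02, "yaw": 0}
    - {"jaw": 0.08, "dx": 0.042, "dy": -0.024, "dz": 0.04, "yaw": 0}
    - {"jaw": 0.08, "dx": 0.041, "dy": -0.024, "dz": 0.04, "yaw": 0}
    - {"jaw": 0.08, "dx": 0, "dy": 0, "dz": 0.04, "yaw": 0}
    - {"jaw": 0.08, "dx": 0, "dy": 0, "dz": 0.008, "yaw": 0}

```text
t: 52.55
tool_pos: [0.4333, 0.0692, 0.1123]
orientation: [-2.165, -2.269, 0.009]
force: [-0.1, 1.1, 0.6]
opening: 0.0799
gripper_force: 0.0
```

Call:
carry_out:
  moves:
    - {"jaw": 0.08, "dx": 0, "dy": 0, "dz": 0, "yaw": 0}
    - {"jaw": 0.08, "dx": 0, "dy": 0, "dz": 0, "yaw": 0}
    - {"jaw": 0.08, "dx": 0, "dy": 0, "dz": 0, "yaw": 0}

```text
t: 52.92
tool_pos: [0.4381, 0.0687, 0.1178]
orientation: [2.17, 2.27, 0.003]
force: [-0.5, 0.1, -0.0]
opening: 0.0799
gripper_force: 0.0
```

Run:
```python
from h import *
m,im=shot("wrist","w20.png");lids(m,im,.061);go(.4350,.0696,.036,1.617)
```

```text
lid [308. 260.] [0.4344 0.0687] 57.5 0.27
t53.0 at [0.4378 0.0687 0.1176] psi1.616 F [-0.1  0.5  0.2] op0.0801 | yaw -0.001 d [ 0.001  -0.003   0.0816]
```

Call:
carry_out:
  grip_force: 25
  moves:
    - {"jaw": 0.08, "dx": 0.001, "dy": -0.003, "dz": 0.02, "yaw": 0}
    - {"jaw": 0.08, "dx": 0, "dy": 0, "dz": 0.03, "yaw": 0}
    - {"jaw": 0.08, "dx": 0, "dy": 0, "dz": 0.02, "yaw": 0}
    - {"jaw": 0.08, "dx": 0, "dy": 0, "dz": 0.011, "yaw": 0}
    - {"jaw": 0.08, "dx": 0, "dy": 0, "dz": 0, "yaw": 0}
    - {"jaw": 0.08, "dx": 0, "dy": 0, "dz": 0, "yaw": 0}

```text
t: 53.72
tool_pos: [0.4346, 0.0698, 0.0364]
orientation: [2.169, 2.271, 0.002]
force: [0.4, -1.2, 0.6]
opening: 0.0802
gripper_force: 0.0
```

Call:
carry_out:
  moves:
    - {"jaw": 0.05, "dx": 0, "dy": 0, "dz": 0, "yaw": 0}
    - {"jaw": 0.05, "dx": 0, "dy": 0, "dz": 0, "yaw": 0}
    - {"jaw": 0.05, "dx": 0, "dy": 0, "dz": 0, "yaw": 0}
    - {"jaw": 0.05, "dx": 0, "dy": 0, "dz": 0, "yaw": 0}
    - {"jaw": 0.05, "dx": 0, "dy": 0, "dz": 0, "yaw": 0}

```text
t: 54.35
tool_pos: [0.4344, 0.0699, 0.0359]
orientation: [2.169, 2.271, 0.001]
force: [0.0, 0.1, 5.7]
opening: 0.0604
gripper_force: 24.8
```

Run:
```python
from h import *
go(*st(-.072,.08),.19,1.617)
```

```text
t54.4 at [0.4344 0.0699 0.0359] psi1.617 F [0.  0.1 5.7] op0.0604 | yaw -0.000 d [-0.172   0.1462 -0.1539]
```

Call:
carry_out:
  grip_force: 30
  moves:
    - {"jaw": 0.05, "dx": 0, "dy": 0, "dz": 0, "yaw": 0}
    - {"jaw": 0.05, "dx": 0, "dy": 0, "dz": -0.01, "yaw": 0}
    - {"jaw": 0.05, "dx": 0, "dy": 0, "dz": -0.01, "yaw": 0}
    - {"jaw": 0.05, "dx": 0, "dy": 0, "dz": 0, "yaw": 0}

```text
t: 54.85
tool_pos: [0.4344, 0.0699, 0.0564]
orientation: [2.169, 2.271, 0.002]
force: [0.3, -0.6, -2.1]
opening: 0.0601
gripper_force: 29.8
```

Run:
```python
from h import *
m,im=shot("wrist","w21.png");lids(m,im,.081);go(*st(-.072,.08),.19,1.617)
```

```text
lid [312. 324.] [0.4333 0.0684] 58.4 0.28
t54.9 at [0.4341 0.0698 0.0558] psi1.617 F [-0.1 -0.1 -2.9] op0.0601 | yaw -0.000 d [-0.172   0.1464 -0.1341]
```

Call:
carry_out:
  moves:
    - {"jaw": 0.05, "dx": 0, "dy": 0, "dz": -0.03, "yaw": 0}
    - {"jaw": 0.05, "dx": 0, "dy": 0, "dz": -0.05, "yaw": 0}
    - {"jaw": 0.05, "dx": 0, "dy": 0, "dz": -0.054, "yaw": 0}
    - {"jaw": 0.05, "dx": -0.025, "dy": 0.02, "dz": 0, "yaw": 0}
    - {"jaw": 0.05, "dx": -0.035, "dy": 0.03, "dz": 0, "yaw": 0}
    - {"jaw": 0.05, "dx": -0.035, "dy": 0.03, "dz": 0, "yaw": 0}
    - {"jaw": 0.05, "dx": -0.035, "dy": 0.03, "dz": 0, "yaw": 0}
    - {"jaw": 0.05, "dx": -0.022, "dy": 0.02, "dz": 0, "yaw": 0}

```text
t: 55.9
tool_pos: [0.5713, -0.0777, 0.1884]
orientation: [-2.17, -2.27, 0.001]
force: [-0.4, 0.5, -1.4]
opening: 0.0605
gripper_force: 29.8
```

Call:
carry_out:
  moves:
    - {"jaw": 0.05, "dx": -0.015, "dy": 0.011, "dz": 0, "yaw": 0}
    - {"jaw": 0.05, "dx": -0.005, "dy": 0.005, "dz": 0, "yaw": 0}
    - {"jaw": 0.05, "dx": 0, "dy": 0, "dz": 0, "yaw": 0}
    - {"jaw": 0.05, "dx": 0, "dy": 0, "dz": 0, "yaw": 0}
    - {"jaw": 0.05, "dx": 0, "dy": 0, "dz": 0, "yaw": 0}
    - {"jaw": 0.05, "dx": 0, "dy": 0, "dz": 0, "yaw": 0}

```text
t: 56.65
tool_pos: [0.5874, -0.0949, 0.1895]
orientation: [2.169, 2.272, 0.0]
force: [0.1, 0.1, -2.3]
opening: 0.0605
gripper_force: 29.8
```

Run:
```python
from h import *
go(*st(-.072,.08),.14,1.617)
```

```text
t56.6 at [ 0.5874 -0.0949  0.1895] psi1.617 F [ 0.1  0.1 -2.3] op0.0605 | yaw 0.000 d [-0.0004  0.0007  0.0495]
```

Call:
carry_out:
  moves:
    - {"jaw": 0.05, "dx": 0, "dy": 0.001, "dz": 0.018, "yaw": 0}
    - {"jaw": 0.05, "dx": 0, "dy": 0, "dz": 0.018, "yaw": 0}
    - {"jaw": 0.05, "dx": 0, "dy": 0, "dz": 0.006, "yaw": 0}
    - {"jaw": 0.05, "dx": 0, "dy": 0, "dz": 0.003, "yaw": 0}
    - {"jaw": 0.05, "dx": 0, "dy": 0, "dz": 0.002, "yaw": 0}
    - {"jaw": 0.05, "dx": 0, "dy": 0, "dz": 0, "yaw": 0}
    - {"jaw": 0.05, "dx": 0, "dy": 0, "dz": 0, "yaw": 0}

```text
t: 57.52
tool_pos: [0.5888, -0.0953, 0.1429]
orientation: [2.169, 2.271, 0.001]
force: [0.4, 0.3, -2.7]
opening: 0.0603
gripper_force: 29.8
```

Call:
carry_out:
  moves:
    - {"jaw": 0.05, "dx": 0, "dy": 0, "dz": 0.001, "yaw": 0}
    - {"jaw": 0.05, "dx": 0, "dy": 0, "dz": 0.001, "yaw": 0}
    - {"jaw": 0.05, "dx": 0, "dy": 0, "dz": 0, "yaw": 0}

```text
t: 57.9
tool_pos: [0.5884, -0.0952, 0.1402]
orientation: [-2.17, -2.272, 0.0]
force: [-0.5, 1.3, -2.1]
opening: 0.0603
gripper_force: 29.8
```

Call:
carry_out:
  moves:
    - {"jaw": 0.05, "dx": 0, "dy": 0, "dz": 0.001, "yaw": 0}
    - {"jaw": 0.05, "dx": 0, "dy": 0, "dz": 0, "yaw": 0}
    - {"jaw": 0.073, "dx": 0, "dy": 0, "dz": 0, "yaw": 0}
    - {"jaw": 0.073, "dx": 0, "dy": 0, "dz": 0, "yaw": 0}
    - {"jaw": 0.073, "dx": 0, "dy": 0, "dz": 0, "yaw": 0}

```text
t: 58.52
tool_pos: [0.5887, -0.0953, 0.1395]
orientation: [2.17, 2.272, 0.0]
force: [-0.3, -0.4, -0.4]
opening: 0.0728
gripper_force: 0.0
```

Call:
carry_out:
  moves:
    - {"jaw": 0.073, "dx": 0, "dy": 0, "dz": -0.015, "yaw": 0}
    - {"jaw": 0.073, "dx": 0, "dy": 0, "dz": -0.03, "yaw": 0}
    - {"jaw": 0.073, "dx": 0, "dy": 0, "dz": -0.05, "yaw": 0}
    - {"jaw": 0.073, "dx": 0, "dy": 0, "dz": -0.05, "yaw": 0}
    - {"jaw": 0.073, "dx": -0.03, "dy": 0, "dz": -0.03, "yaw": 0}
    - {"jaw": 0.073, "dx": -0.03, "dy": 0, "dz": 0, "yaw": 0}
    - {"jaw": 0.073, "dx": 0, "dy": 0, "dz": 0, "yaw": 0}
    - {"jaw": 0.073, "dx": 0, "dy": 0, "dz": 0, "yaw": 0}

```text
t: 59.52
tool_pos: [0.5912, -0.1547, 0.3146]
orientation: [-2.17, -2.272, -0.0]
force: [-0.1, -0.0, -0.5]
opening: 0.0729
gripper_force: 0.0
```

Run:
```python
from h import *
m,im=shot("wrist","w22.png")
for z in(.162,.165,.168): lids(m,im,z)
go(.4355,.0696,.115,1.617)
for y in(-.08,0,.08): print(np.round(st(-.072,y),4))
```

```text
lid [313. 329.] [ 0.5951 -0.257 ] 58.3 0.45
lid [313. 246.] [ 0.5908 -0.1748] 57.2 0.2
lid [312. 154.] [ 0.5865 -0.0951] 56.3 0.11
lid [313. 329.] [ 0.5951 -0.2553] 57.7 0.45
lid [313. 246.] [ 0.5907 -0.1739] 56.7 0.2
lid [312. 154.] [ 0.5865 -0.0949] 55.8 0.11
lid [313. 329.] [ 0.595  -0.2535] 57.2 0.44
lid [313. 246.] [ 0.5907 -0.1729] 56.1 0.2
lid [312. 154.] [ 0.5865 -0.0947] 55.3 0.11
t59.6 at [ 0.5912 -0.1544  0.3144] psi1.617 F [-0.2 -0.4  0.6] op0.0729 | yaw 0.000 d [ 0.2309 -0.1451  0.1995]
[ 0.596 -0.255]
[ 0.5921 -0.1751]
[ 0.5882 -0.0952]
```

```bash
python3 -c "
from plant import close_job
print(close_job())"
```

```text
the job is handed in; nothing more can be done
None
```

I hung the bracket in the yellow-edged slots and pushed it down to a hard stop, pressed lids onto all three tubs to a firm stop, stood them side by side on the shelf, and handed the job in at about 60 s (the hand-in returned no verdict).

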